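# Nest the culture tubs

## Robot

A 6-joint arm with a two-finger parallel gripper is mounted at the origin on the work surface. World frame = base frame: x ahead of the robot, y to its left, z up, the work surface at z = 0. Lengths are in mm, angles in rad, forces in N, time in s.
With the tool pointing down it reaches from about 275 to 1000 mm from the base axis. Payload 8.4 kg.
Tool frame: the origin (TCP) lies at the very end of the fingers, on their centre line; the grasp point (between the pads) lies 19 mm behind it (r.tcp_to_grasp is the distance from the TCP to the grasp point, in mm); z points along the fingers, y is the line along which they close (so a half turn about z gives the same grasp; the last joint's range is limited). The gripper opens to 85 mm and grips with 20 to 120 N. Pads are 22 mm wide; open, the fingers measure 114 mm over their backs; the gripper's body (76 mm by 85 mm) begins 54 mm behind the grasp point. The pads swing forward as they close: fully open they stand 13 mm farther back than shut.
Start: joints at [-0.002, 0.353, 1.633, -0, 1.155, -0.002], TCP at [625.002, -0, 231.281] pointing down, gripper open.
Joint ranges: [-2.63, 2.63], [-0.92, 2.1], [0.06, 2.66], [-1.3, 4.44], [0, 2.69], [-3.02, 3.02]. Speed limits (rad/s): [2.22, 2.22, 2.79, 3.14, 3.14, 3.14].

## Interface

Orientations are given as [roll, pitch, yaw] about the fixed x, y, z axes, in that order (R = Rz(yaw) Ry(pitch) Rx(roll)).
In Python, from rig import r gives the robot as it stands. The module is installed in compiled form; this text tells all that it offers.
- The arm moves only by the tool play_rows, never from a script. Its argument "rows" is a list of rows, each an object with "dp": the shift along the tool's x, y, z in units of 40 mm (1.0 is 40 mm), a list of three; "turn": the turn, a rotation vector about the tool's x, y, z in units of 6 degrees (1.0 is 6 degrees), a list of three; "fingers": the closure, from 0 (fully open) to 1 (shut). In form: [{"dp": [tx, ty, tz], "turn": [wx, wy, wz], "fingers": fingers}, ...]. A call has 1 to 5 rows; each row shifts and turns the commanded pose from where the row before left it, along the tool's axes as they then stand; what a row does not reach is not made up. A row lasts 1/12 s, in which the tool goes at most 41.7 mm and 7.16 degrees, less where a joint would pass 70% of its speed; a pose out of reach is approached as far as the arm can. A call is refused whole if a number of a shift passes 1 or a number of a turn 1, either way. A call with a gripper value outside its range is refused whole. The fingers move at their own pace and stop on an object; "force" is the grip in N (left out, the last holds). Time passes only in rows, so rows that do not move let the fingers close. It gives the time, the measured TCP pose, the force, the opening and the grip force at its end, in the units of the state.
- r.sense(): the state, without advancing time (a new reading comes with each control period).
- r.grab_frame(name): name is "scene" or "side" or "wrist"; returns a dict with "pixels" (420x560x3 uint8, red, green, blue), "fx", "fy", "cx", "cy" (pixels), "dist" ([k1, k2, p1, p2, k3] as OpenCV has them; the pictures are not rectified), "pose" (4x4, takes a point from camera to world coordinates). Camera axes: x right, y down, z forward; pixel columns grow to the right and rows downward; lengths in mm; the calibration is good to about 2 mm. A picture is of the moment at which its call begins. There is no depth.
- r.sign_off(): hands the job in; it is judged then, once.
The state is a dict: "clock": time; "qpos": joint angles; "qvel": joint speeds; "joint_efforts": joint torques, N m; "eef_pos": TCP position; "tcp_rot": TCP orientation; "contact_force": force on the tool from outside, world axes, zero at the start; "wrist_torque": the same for the moment, N m; "opening": opening from 0.0 (shut) to 1.0 (fully open); "grasp_force": force on a finger pad.
Only numpy, scipy, OpenCV 4.12 (cv2) and the standard library are available. Lean on these libraries where they do the work, as an engineer would, in place of code of your own. Each camera call takes 0.05 s, during which the arm holds its last target. There are 200 camera calls.

## Task

Put the three square culture tubs together as one nested stack in the steel tray: first stand the toppled blue tub upright in the middle of the white pad and let go of it, then take it again and nest it fully home in the yellow tub in the tray, and last nest the green tub fully home in the blue one. Lower the tubs into place, do not drop them, leave the yellow tub upright in the tray, and do not knock over or shove the jars and bottles about.

Things in the scene. Friction and masses are not known exactly. Their poses are not given: they have to be found in the camera images.
- yellow_tub_mid (a point): Yellow square open-topped stiff plastic tub, 90 mm high, 70 g: upper 30 mm a straight collar 62 mm square outside, 57 inside; below a sharp step the body tapers from 54 mm square to a 38 mm foot; walls 2.5 mm. Stands upright in the tray. Point: centre of the tub, on its axis 45 mm above the foot; z runs from foot to mouth, x and y square to the flat sides.
- blue_tub_mid (a point): Blue tub, same shape. Starts lying on a flat side on the bench, on edges of foot and collar, mouth 11 degrees above level, facing any way. Home in another tub, its step rests on the lower rim, sides in line, 30 mm higher, 1.5 mm play. Point: centre of the tub, on its axis 45 mm above the foot; z runs from foot to mouth, x and y square to the flat sides.
- green_tub_mid (a point): Green tub, same shape, standing upright on the bench between two amber jars close to its own +x and -x sides; its y sides are free. Point: centre of the tub, on its axis 45 mm above the foot; z runs from foot to mouth, x and y square to the flat sides.
- tray_floor (a point): Centre of the upper face of the floor (4 mm above the bench) of a fixed shallow steel tray, 130 x 130 mm, its rim 14 mm above the bench. z up.
- pad_top (a point): Centre of the upper face of a fixed white square pad with blue edges, 120 x 120 mm, 6 mm thick, lying on the bench. z up.
- jar_a_mid (a point): Loose amber glass jar with a white cap, 48 mm in diameter, 85 mm high, beside the green tub's -x side (axes 70 to 76 mm apart); bystander. Point at its centre, half-way up, z up.
- jar_b_mid (a point): The same kind of jar, beside the green tub's +x side; bystander. Point at its centre, half-way up, z up.
- wash_mid (a point): Loose white wash bottle with a blue cap and a thin bent spout, 60 mm in diameter, 173 mm high in all; bystander. Point on its axis 75 mm above the bench, z up, x towards the spout, whose tip reaches 41 mm from the axis.
- media_mid (a point): Loose big glass bottle, 80 mm in diameter, 160 mm high; bystander. Point on its axis 80 mm above the bench, z up.
- cartridge: Fixed white reagent cartridge with dark wells, 70 (x) x 130 (y) x 58 mm high; obstacle. Origin under its centre on the bench.
- carton: Fixed open paper carton, 120 (x) x 110 (y) x 60 mm high with a bent-out blue flap on its +x side rising to 95 mm; obstacle. Origin under its centre on the bench.
Mind the look-alikes: they are no part of the job. What is shaped like the part that bears blue_tub_mid but pink or red is not meant. Several things look just like the part that bears yellow_tub_mid: the one meant starts farthest to the robot's left.

How it is judged (in metres and radians):
On the way, in this order (a step that is already met when the one before it is completed fails the run):
1. the blue tub stands upright on the white pad, its axis within 40 mm of the pad's centre, and the gripper lets go of it (angle between blue_tub_mid's own z axis and vertical below 0.08 rad and horizontal distance between blue_tub_mid and pad_top below 0.04 m and z of blue_tub_mid in the frame of pad_top between 0.041 and 0.049 m and contact force between blue_tub and the fingers below 0.05 N), for 0.2 s.
2. the blue tub is nested fully home in the yellow tub (z of blue_tub_mid in the frame of yellow_tub_mid between 0.026 and 0.034 m and horizontal distance between blue_tub_mid and yellow_tub_mid below 0.006 m and angle between blue_tub_mid's own z axis and vertical below 0.08 rad), for 0.2 s.
3. the green tub is nested fully home in the blue tub (z of green_tub_mid in the frame of blue_tub_mid between 0.026 and 0.034 m and horizontal distance between green_tub_mid and blue_tub_mid below 0.006 m and angle between green_tub_mid's own z axis and vertical below 0.08 rad), for 0.2 s.
At the end, for the whole second after the job is handed in: Yellow stands on the tray's floor (height within 4 mm, axis within 50 mm of its centre); blue is home in yellow, green home in blue (each 26 to 34 mm above the one below, within 6 mm sideways); all upright within 0.08 rad and at rest (under 0.02 m/s) (all of step 2 and all of step 3 and angle between yellow_tub_mid's own z axis and vertical below 0.08 rad and horizontal distance between yellow_tub_mid and tray_floor below 0.05 m and z of yellow_tub_mid in the frame of tray_floor between 0.041 and 0.049 m and linear speed of each of yellow_tub, blue_tub, green_tub below 0.02 m/s); the robot touches nothing.
It fails at once if a tub dropped or thrown: faster than 0.6 m/s while the gripper does not touch it (a free fall of about 18 mm) ((linear speed of blue_tub above 0.6 m/s and contact force between blue_tub and the fingers below 0.05 N) or (linear speed of green_tub above 0.6 m/s and contact force between green_tub and the fingers below 0.05 N) or (linear speed of yellow_tub above 0.6 m/s and contact force between yellow_tub and the fingers below 0.05 N)).
It fails at once if a jar pushed more than 40 mm or tipped more than 0.35 rad (distance of any of jar_a_mid, jar_b_mid from where it was at the start of the episode above 0.04 m or angle between any of jar_a_mid, jar_b_mid's own z axis and vertical above 0.35 rad).
It fails at once if the wash bottle or the big bottle pushed more than 40 mm or tipped more than 0.35 rad (distance of any of wash_mid, media_mid from where it was at the start of the episode above 0.04 m or angle between any of wash_mid, media_mid's own z axis and vertical above 0.35 rad).
It also fails if it takes over 67 s, if anything falls off the work surface, if the arm or the gripper's body presses on something with over 40 N, if the wrist force passes 120 N, or if a joint passes its speed limit or range.

## Working session

There is one attempt and no reset: what is moved stays moved. The work goes in short steps, Python scripts to look and compute and a tool call to move; the robot and the scene stay as the last step left them, time stands still between calls to the robot, and variables do not carry over. Pictures are saved under pics/ and viewed, at most 10 in all, crops included, and the job is handed in when it is done.

Besides the shell and the picture viewer there is one more tool, called after "Call:" by a JSON object that holds its "fn" and its "kwargs". play_rows: Moves the arm, as the interface text tells. Its arguments: {"type":"object","properties":{"rows":{"type":"array"},"force":{"type":"number"}},"required":["rows"]}

```bash
mkdir -p pics; cat > h.py <<'E'
import numpy as np, cv2
from rig import r
def snap(n,f):
    d=r.grab_frame(n); cv2.imwrite(f'pics/{f}.png',d['pixels'][:,:,::-1]); 
    np.savez(f'pics/{f}.npz',**{k:np.array(v) for k,v in d.items()}); return d
def load(f): return np.load(f'pics/{f}.npz')
def px2w(d,uv,z):
    K=np.array([[d['fx'],0,d['cx']],[0,d['fy'],d['cy']],[0,0,1]],float)
    p=cv2.undistortPoints(np.array(uv,float).reshape(-1,1,2),K,np.array(d['dist'],float)).reshape(-1,2)
    T=np.array(d['pose']); v=np.c_[p,np.ones(len(p))]@T[:3,:3].T; o=T[:3,3]
    return o+v*((np.broadcast_to(z,len(p))-o[2])/v[:,2])[:,None]
def w2px(d,P):
    K=np.array([[d['fx'],0,d['cx']],[0,d['fy'],d['cy']],[0,0,1]],float)
    T=np.linalg.inv(np.array(d['pose']))
    return cv2.projectPoints(np.array(P,float).reshape(-1,1,3),cv2.Rodrigues(T[:3,:3])[0],T[:3,3],K,np.array(d['dist'],float))[0].reshape(-1,2)
E
python3 - <<'E'
from h import *
a=snap('scene','s0');b=snap('side','d0')
for d in (a,b): print(np.round(d['pose'],2).tolist(),d['fx'])
print(r.sense()['clock'], r.sense()['tcp_rot'],r.tcp_to_grasp)
E
```

```text
[[-0.71, 0.55, -0.45, 1127.97], [0.71, 0.54, -0.46, 591.33], [-0.01, -0.64, -0.77, 1170.2], [0.0, 0.0, 0.0, 1.0]] 467.17954265151985
[[-0.93, -0.22, 0.3, 14.69], [-0.37, 0.49, -0.79, 1104.78], [0.02, -0.84, -0.54, 906.44], [0.0, 0.0, 0.0, 1.0]] 473.5059238873097
0.1 [-3.14030342e+00 -2.16075480e-05  1.57080344e+00] 18.700000000000003
```

View pics/s0.png

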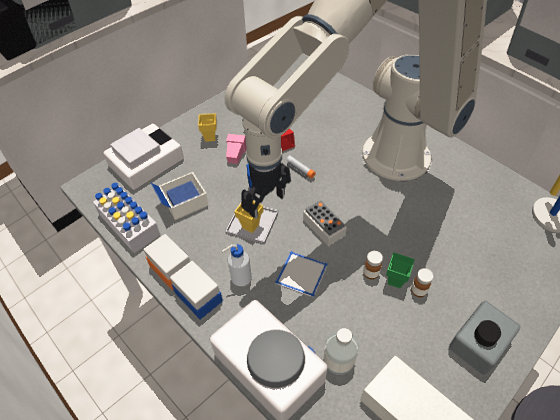

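View pics/d0.png

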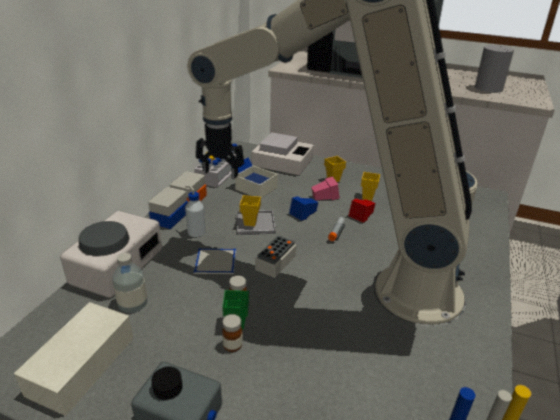

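Scene: green tub (400,270) between jars (373,263) and (423,282), pad (302,273), tray (252,223) with yellow at (250,215). Side: blue lying at (303,207), yellow in tray (250,210), green (236,305). Next come enlarged crops.

```bash
python3 - <<'E'
from h import *
s=cv2.imread('pics/s0.png');d=cv2.imread('pics/d0.png')
c1=cv2.resize(d[170:350,170:340],None,fx=3.3,fy=3.3,interpolation=cv2.INTER_CUBIC)
cv2.imwrite('pics/c1.png',c1)
c2=cv2.resize(s[180:330,220:450],None,fx=3.4,fy=3.4,interpolation=cv2.INTER_CUBIC)
cv2.imwrite('pics/c2.png',c2)
a=load('s0');b=load('d0')
print('scene green,jars,pad,tray,cart,wash,media',px2w(a,[[400,270],[373,263],[423,282],[302,273],[252,223],[325,222],[240,270],[340,355]],[60,60,60,6,4,40,60,60]).round())
print('side blue,yellow,green,pad,tray',px2w(b,[[303,207],[250,210],[236,305],[215,261],[256,221],[337,160],[370,185]],[30,60,60,6,4,60,60]).round())
E
```

```text
scene green,jars,pad,tray,cart,wash,media [[ 422.  318.   60.]
 [ 457.  249.   60.]
 [ 409.  388.   60.]
 [ 597.  106.    6.]
 [ 575. -135.    4.]
 [ 432.   44.   40.]
 [ 737.   -0.   60.]
 [ 727.  362.   60.]]
side blue,yellow,green,pad,tray [[ 441. -261.   30.]
 [ 583. -124.   60.]
 [ 426.  307.   60.]
 [ 595.  108.    6.]
 [ 572. -148.    4.]
 [ 419. -618.   60.]
 [ 248. -464.   60.]]
```

View pics/c1.png

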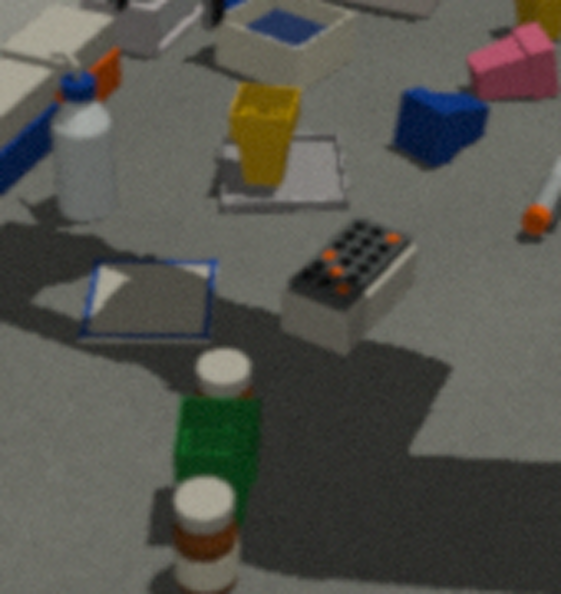

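View pics/c2.png

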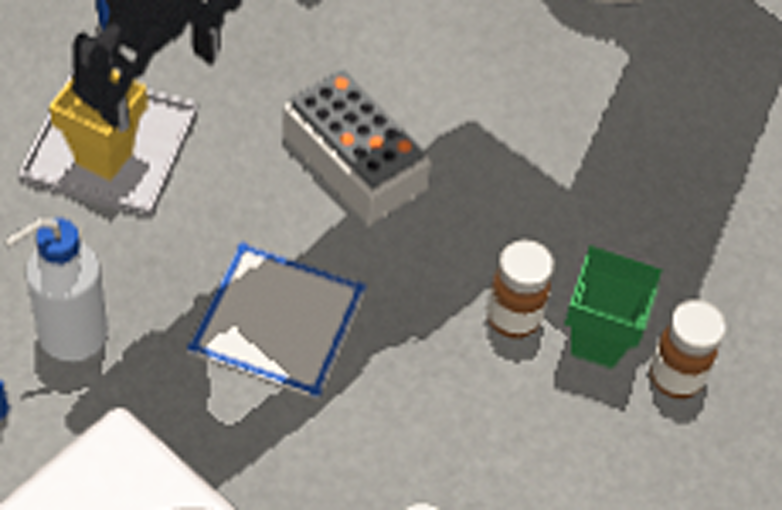

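Crops: side – blue tub at crop (440,125), a corner at (487,105); yellow in tray with mouth (265,100). Scene – pad corners (240,245),(363,287),(320,392),(192,347); tray corners (197,102),(152,215),(20,182); green mouth corners (592,248),(660,268),(645,328),(570,305). I'll look at blue with the wrist camera.

Call:
{"fn": "play_rows", "kwargs": {"rows": [{"dp": [-0.82,-0.52,0],"turn": [0,0,0],"fingers": 0},{"dp": [-0.82,-0.52,0],"turn": [0,0,0],"fingers": 0},{"dp": [-0.82,-0.52,0],"turn": [0,0,0],"fingers": 0},{"dp": [-0.82,-0.52,0],"turn": [0,0,0],"fingers": 0},{"dp": [-0.82,-0.52,0],"turn": [0,0,0],"fingers": 0}], "force": 30}}

```text
clock: 0.52
eef_pos: [519.6, -165.1, 231.0]
tcp_rot: [-3.141, -0.0, 1.571]
contact_force: [0.4, -0.5, 0.3]
opening: 0.995
grasp_force: 0.0
```

```bash
python3 - <<'E'
from h import *
a=snap('wrist','w1'); s=r.sense(); print(s['eef_pos'],s['tcp_rot'],s['clock']); print(np.round(a['pose'],2).tolist(),a['fx'])
b=snap('scene','s1');b=snap('side','d1')
w=cv2.imread('pics/w1.png');s=cv2.imread('pics/s1.png')
S=cv2.resize(s[120:245,180:360],None,fx=2.3,fy=2.3,interpolation=cv2.INTER_CUBIC)
D=cv2.resize(cv2.imread('pics/d1.png')[160:260,220:360],None,fx=2.3,fy=2.3,interpolation=cv2.INTER_CUBIC)
w2=cv2.resize(w,(400,300))
o=np.zeros((600,800,3),np.uint8)
o[:288,:414]=S[:288,:414]; o[:230,414:736]=D[:230,:322]; o[300:600,:400]=w2
cv2.imwrite('pics/m1.png',o)
E
```

```text
[ 516.08242751 -169.85062872  230.85728756] [-3.13832084e+00  2.56143770e-03  1.57005511e+00] 0.5667
[[1.0, 0.0, -0.0, 522.25], [0.0, -0.95, -0.32, -83.51], [-0.0, 0.32, -0.95, 373.53], [0.0, 0.0, 0.0, 1.0]] 296.5416957912502
```

View pics/m1.png

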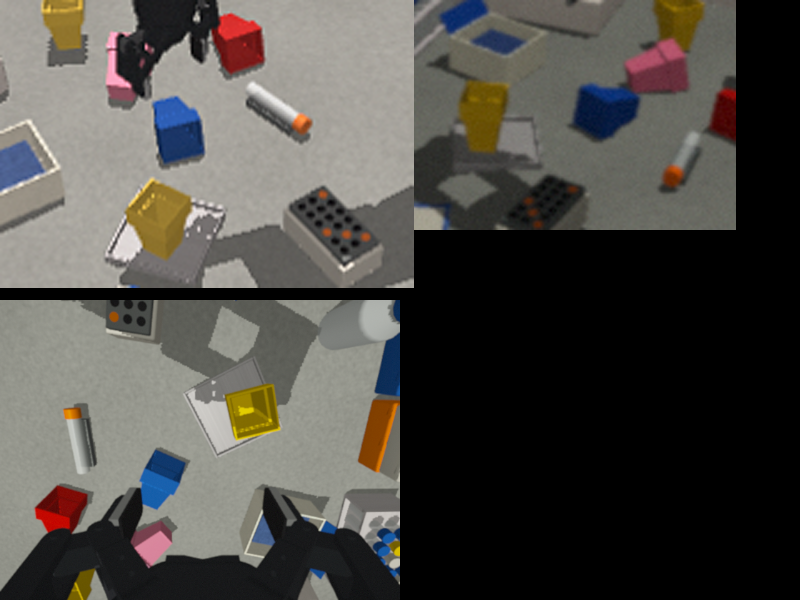

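The wrist view shows blue with its collar up-image (towards +y) at (163,475), foot at the lower left; yellow in the tray at (252,412); tray rotated ~25°. Enlarging for precise corners.

```bash
python3 - <<'E'
from h import *
w=cv2.imread('pics/w1.png')
cv2.imwrite('pics/c3.png',cv2.resize(w[75:295,185:405],None,fx=2.7,fy=2.7,interpolation=cv2.INTER_CUBIC))
E
```

```text
(no output)
```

View pics/c3.png

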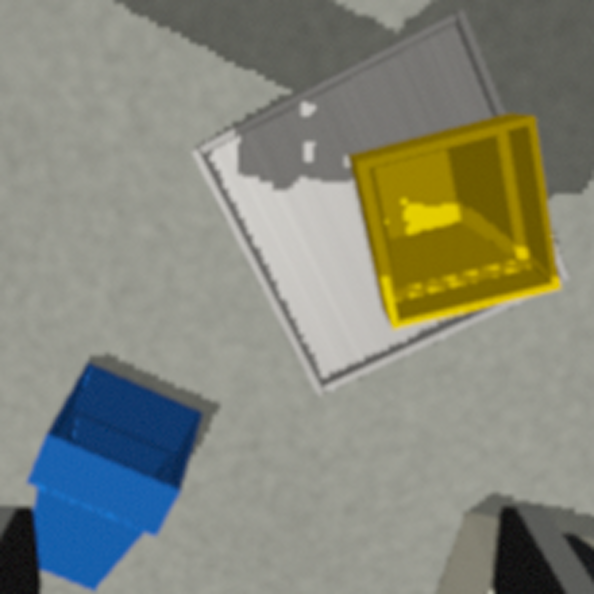

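Blue crop corners: mouth top (50,437),(180,488), mouth bottom (92,365),(203,408), collar step (30,483),(158,533), foot right (93,588). Yellow rim: (352,155),(535,117),(560,287),(393,327). Tray corners: (197,150),(460,13),(320,388). Fitting now.

```bash
cat >> h.py <<'E'
from scipy.optimize import least_squares
from scipy.spatial.transform import Rotation as Ro
A=np.arctan(.2)
def lying(p,S,L,W):  # s along axis, l lateral (right of h seen from above), w down
    x,y,t=p; h=np.array([np.cos(t),np.sin(t),0]); l=np.array([np.sin(t),-np.cos(t),0]); z=np.array([0,0,1.])
    a=np.cos(A)*h+np.sin(A)*z; n=-np.cos(A)*z+np.sin(A)*h
    return np.array([x,y,19*np.cos(A)])+np.outer(S,a)+np.outer(L,l)+np.outer(W,n)
def rect(p,half,z): # corners around centre
    x,y,t=p; c=[(-1,-1),(1,-1),(1,1),(-1,1)]
    return np.array([[x+half*(a*np.cos(t)-b*np.sin(t)),y+half*(a*np.sin(t)+b*np.cos(t)),z] for a,b in c])
def fitrect(d,uv,half,z):
    """corner order free: solve from back-projected points"""
    P=px2w(d,uv,z)[:,:2]; 
    best=None
    for t0 in np.radians(np.arange(-45,45,15)):
        def f(p):
            R=w2px(d,rect(p,half,z)); D=np.linalg.norm(np.array(uv,float)[:,None]-R[None],axis=2); j=D.argmin(1)
            return (np.array(uv,float)-R[j]).ravel()
        s=least_squares(f,[*P.mean(0),t0],x_scale=[10,10,.1],diff_step=1e-4)
        if best is None or s.cost<best.cost: best=s
    return best
def go(pos,zdir,ydir,n=1):
    """from present measured pose: total turn (6deg units) then dp (40mm units) after turning"""
    s=r.sense(); R0=Ro.from_euler('xyz',s['tcp_rot']); z=np.array(zdir,float);z/=np.linalg.norm(z)
    y=np.array(ydir,float); y-=z*(y@z); y/=np.linalg.norm(y)
    c=[]
    for k in (1,-1):
        R1=Ro.from_matrix(np.c_[np.cross(k*y,z),k*y,z]); v=(R0.inv()*R1).as_rotvec(degrees=True); c.append((np.linalg.norm(v),v,R1))
    _,v,R1=min(c,key=lambda q:q[0]); dp=R1.inv().apply(np.array(pos)-s['eef_pos'])
    print('turn/6',(v/6).round(2),'rows',np.ceil(np.linalg.norm(v)/7.1),'dp/40',(dp/40).round(3),'rows',np.ceil(np.linalg.norm(dp)/41.6))
E
python3 - <<'E'
from h import *
w=load('w1');f=lambda q:np.array(q)/2.7+[185,75]-.3
B=f([(50,437),(180,488),(92,365),(203,408),(30,483),(158,533),(93,588)])
S=[90,90,90,90,60,60,0];L=[-31,31,-31,31,-31,31,19];W=[-31,-31,31,31,-31,-31,-19]
s=least_squares(lambda p:(w2px(w,lying(p,S,L,W))-B).ravel(),[450,-260,1.2],x_scale=[10,10,.1])
print('blue foot',s.x,np.degrees(s.x[2]),s.fun.round(1)); 
print('collar s75',lying(s.x,[75],[0],[0]))
y=fitrect(w,f([(352,155),(535,117),(560,287),(393,327)]),31,94);print('yellow',y.x,y.fun.round(1))
print('tray corners',px2w(w,f([(197,150),(460,13),(320,388)]),14).round(1))
d=load('s0');g=lambda q:np.array(q)/3.4+[220,180]-.35
p=fitrect(d,g([(240,245),(363,287),(320,392),(192,347)]),60,6);print('pad',p.x,p.fun.round(1))
p=fitrect(d,g([(592,248),(660,268),(645,328),(570,305)]),31,90);print('green',p.x,p.fun.round(1))
print('jars',px2w(d,g([(527,262),(698,325)]),85).round())
E
```

```text
blue foot [ 422.90865641 -310.14067531    1.12268184] 64.32493110993558 [-0.8 -1.7  1.1  0.7 -1.2 -1.8  0.6  1.2 -0.9 -0.3 -0.1  1.2  1.4  1.1]
collar s75 [[ 454.77264689 -243.85840048   33.33974297]]
yellow [ 5.90184500e+02 -1.30501644e+02  2.43695419e-01] [-1.2 -1.2 -0.   1.3  0.4 -0.1  1.   0. ]
tray corners [[ 491.9 -111.4   14. ]
 [ 603.1  -55.3   14. ]
 [ 548.2 -223.    14. ]]
pad [5.96896361e+02 1.04688503e+02 4.05073013e-01] [ 0.1  1.2 -1.4  1.3 -0.2 -1.3  1.5 -0.9]
green [4.23647886e+02 3.16003289e+02 3.99727381e-01] [ 0.8  0.7 -0.7 -0.2 -0.1 -0.4 -0.1 -0.1]
jars [[453. 247.  85.]
 [404. 384.  85.]]
```

```bash
python3 - <<'E'
from h import *
t=np.radians(25);a=1.12268;h=np.array([np.cos(a),np.sin(a),0]);l=np.array([np.sin(a),-np.cos(a),0])
z=-np.sin(t)*h-np.array([0,0,np.cos(t)]);G=np.array([454.8,-243.9,33.3])
print(z, G-85*z,G+21*z);go(G-85*z,z,l)
E
```

```text
[-0.18310723 -0.38089098 -0.90630779] [ 470.36411447 -211.52426679  110.3361619 ] [ 450.95474819 -251.89871056   14.26753647]
turn/6 [ 0.92 -4.1   4.18] rows 6.0 dp/40 [-0.137 -0.613  3.397] rows 4.0
```

Call:
{"fn": "play_rows", "kwargs": {"rows": [{"dp": [0,0,0],"turn": [0.18,-0.82,0.84],"fingers": 0},{"dp": [0,0,0],"turn": [0.18,-0.82,0.84],"fingers": 0},{"dp": [0,0,0],"turn": [0.18,-0.82,0.84],"fingers": 0},{"dp": [0,0,0],"turn": [0.18,-0.82,0.84],"fingers": 0},{"dp": [0,0,0],"turn": [0.18,-0.82,0.84],"fingers": 0}]}}

```text
clock: 1.08
eef_pos: [521.8, -162.8, 231.8]
tcp_rot: [3.135, 0.437, 1.121]
contact_force: [-0.0, 0.0, -0.6]
opening: 1.0
grasp_force: 0.0
```

Call:
{"fn": "play_rows", "kwargs": {"rows": [{"dp": [-0.03,-0.15,0.85],"turn": [0,0,0],"fingers": 0},{"dp": [-0.03,-0.15,0.85],"turn": [0,0,0],"fingers": 0},{"dp": [-0.03,-0.15,0.85],"turn": [0,0,0],"fingers": 0},{"dp": [-0.03,-0.15,0.85],"turn": [0,0,0],"fingers": 0},{"dp": [0,0,0],"turn": [0,0,0],"fingers": 0}]}}

```text
clock: 1.5
eef_pos: [468.2, -208.7, 104.8]
tcp_rot: [-3.134, 0.436, 1.13]
contact_force: [-1.8, 0.3, -0.8]
opening: 0.998
grasp_force: 0.0
```

```bash
python3 - <<'E'
from h import *
t=np.radians(25);a=1.12268;h=np.array([np.cos(a),np.sin(a),0]);l=np.array([np.sin(a),-np.cos(a),0])
z=-np.sin(t)*h-np.array([0,0,np.cos(t)]);G=np.array([454.8,-243.9,33.3])
print(r.sense()['eef_pos'],r.sense()['qpos'].round(2) if hasattr(r.sense()['qpos'],'round') else r.sense()['qpos']);go(G+21*z,z,l)
snap('wrist','w2')
E
```

```text
[ 468.22378367 -208.65382943  104.81619352] [-0.15  0.43  1.94 -0.51  0.98  0.62]
turn/6 [-0.04 -0.    0.06] rows 1.0 dp/40 [-0.096  0.079  2.542] rows 3.0
```

View pics/w2.png

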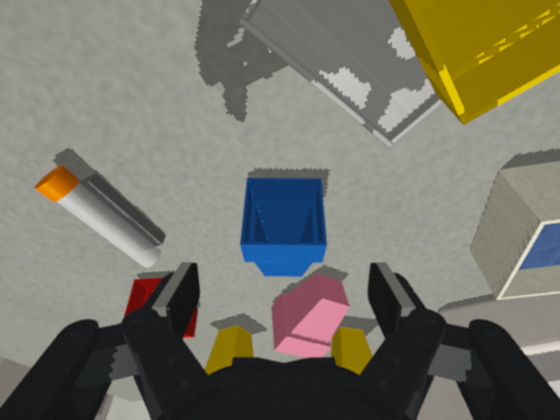

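Blue is centred between the fingers (mouth at x≈284, finger midline 284). Advancing and gripping.

Call:
{"fn": "play_rows", "kwargs": {"rows": [{"dp": [-0.05,0.04,0.85],"turn": [0,0,0],"fingers": 0},{"dp": [-0.05,0.04,0.85],"turn": [0,0,0],"fingers": 0},{"dp": [0,0,0.6],"turn": [0,0,0],"fingers": 0},{"dp": [0,0,0.25],"turn": [0,0,0],"fingers": 0},{"dp": [0,0,0],"turn": [0,0,0],"fingers": 0.6}], "force": 30}}

```text
clock: 1.97
eef_pos: [456.5, -252.7, 18.4]
tcp_rot: [3.14, 0.434, 1.126]
contact_force: [-0.4, 0.9, -0.5]
opening: 0.883
grasp_force: 0.3
```

Call:
{"fn": "play_rows", "kwargs": {"rows": [{"dp": [0,0,0],"turn": [0,0,0],"fingers": 0.6},{"dp": [0,0,0],"turn": [0,0,0],"fingers": 0.6},{"dp": [0,0,0],"turn": [0,0,0],"fingers": 0.6},{"dp": [0,0,0],"turn": [0,0,0],"fingers": 0.6},{"dp": [0,0,0],"turn": [0,0,0],"fingers": 0.6}]}}

```text
clock: 2.38
eef_pos: [458.0, -252.6, 20.3]
tcp_rot: [3.136, 0.433, 1.125]
contact_force: [1.8, 4.4, 7.9]
opening: 0.737
grasp_force: 33.4
```

Call:
{"fn": "play_rows", "kwargs": {"rows": [{"dp": [-0.2,0,-0.45],"turn": [0,0,0],"fingers": 0.6},{"dp": [-0.42,0,-0.9],"turn": [0,0,0],"fingers": 0.6},{"dp": [-0.42,0,-0.9],"turn": [0,0,0],"fingers": 0.6},{"dp": [-0.42,0,-0.9],"turn": [0,0,0],"fingers": 0.6},{"dp": [-0.42,0,-0.9],"turn": [0,0,0],"fingers": 0.6}]}}

```text
clock: 2.8
eef_pos: [455.5, -252.3, 199.8]
tcp_rot: [3.139, 0.433, 1.126]
contact_force: [1.2, -0.6, -1.8]
opening: 0.735
grasp_force: 33.0
```

Call:
{"fn": "play_rows", "kwargs": {"rows": [{"dp": [-0.2,0,-0.45],"turn": [0,0.9,0],"fingers": 0.6},{"dp": [0,0,0],"turn": [0,0.9,0],"fingers": 0.6},{"dp": [0,0,0],"turn": [0,0.9,0],"fingers": 0.6},{"dp": [0,0,0],"turn": [0,0.9,0],"fingers": 0.6},{"dp": [0,0,0],"turn": [0,0.9,0],"fingers": 0.6}]}}

```text
clock: 3.22
eef_pos: [456.6, -252.3, 218.9]
tcp_rot: [3.136, -0.042, 1.128]
contact_force: [-0.9, 0.1, -0.8]
opening: 0.731
grasp_force: 33.0
```

Call:
{"fn": "play_rows", "kwargs": {"rows": [{"dp": [0,0,0],"turn": [0,0.9,0],"fingers": 0.6},{"dp": [0,0,0],"turn": [0,0.9,0],"fingers": 0.6},{"dp": [0,0,0],"turn": [0,0.9,0],"fingers": 0.6},{"dp": [0,0,0],"turn": [0,0.9,0],"fingers": 0.6},{"dp": [0,0,0],"turn": [0,0.9,0],"fingers": 0.6}]}}

```text
clock: 3.63
eef_pos: [456.3, -252.8, 218.6]
tcp_rot: [3.135, -0.513, 1.13]
contact_force: [-0.2, -0.0, -0.7]
opening: 0.733
grasp_force: 33.0
```

```bash
python3 - <<'E'
from h import *
s=r.sense();print(s['eef_pos'],s['tcp_rot'],s['opening'],s['grasp_force'],s['qpos'])
print(Ro.from_euler('xyz',s['tcp_rot']).as_matrix().round(2))
E
```

```text
[ 456.27188872 -252.82872627  218.57590286] [ 3.13521072 -0.51301063  1.13012637] 0.7325164831157297 32.997914319857955 [-0.81538426  0.31008433  1.83555915  0.50744398  1.23668618 -0.60137389]
[[ 0.37  0.9   0.22]
 [ 0.79 -0.43  0.44]
 [ 0.49  0.01 -0.87]]
```

Call:
{"fn": "play_rows", "kwargs": {"rows": [{"dp": [0,0,0],"turn": [0,0.82,0],"fingers": 0.6},{"dp": [0,0,0],"turn": [0,0.82,0],"fingers": 0.6},{"dp": [0,0,0],"turn": [0,0.82,0],"fingers": 0.6},{"dp": [0,0,0],"turn": [0,0.82,0],"fingers": 0.6},{"dp": [0,0,0],"turn": [0,0.82,0],"fingers": 0.6}]}}

```text
clock: 4.05
eef_pos: [456.0, -253.0, 218.1]
tcp_rot: [3.134, -0.942, 1.133]
contact_force: [-0.9, -0.0, -1.6]
opening: 0.73
grasp_force: 33.0
```

```bash
python3 - <<'E'
from h import *
s=r.sense();R=Ro.from_euler('xyz',s['tcp_rot']).as_matrix();print(s['eef_pos'],s['tcp_rot'],s['opening'])
go([602,116,190],R[:,2],R[:,1]);go([602,116,85],R[:,2],R[:,1])
E
```

```text
[ 456.01284364 -252.98673776  218.05513152] [ 3.13396036 -0.94158566  1.13284261] 0.7302987614379297
turn/6 [-0. -0. -0.] rows 1.0 dp/40 [ 5.26  -0.671  8.413] rows 10.0
turn/6 [-0. -0. -0.] rows 1.0 dp/40 [ 3.138 -0.683  9.958] rows 11.0
```

Call:
{"fn": "play_rows", "kwargs": {"rows": [{"dp": [0.53,-0.07,0.84],"turn": [0,0,0],"fingers": 0.6},{"dp": [0.53,-0.07,0.84],"turn": [0,0,0],"fingers": 0.6},{"dp": [0.53,-0.07,0.84],"turn": [0,0,0],"fingers": 0.6},{"dp": [0.53,-0.07,0.84],"turn": [0,0,0],"fingers": 0.6},{"dp": [0.53,-0.07,0.84],"turn": [0,0,0],"fingers": 0.6}]}}

```text
clock: 4.47
eef_pos: [528.7, -66.0, 203.5]
tcp_rot: [3.137, -0.938, 1.13]
contact_force: [0.7, -0.1, -0.4]
opening: 0.733
grasp_force: 33.0
```

Call:
{"fn": "play_rows", "kwargs": {"rows": [{"dp": [0.53,-0.07,0.84],"turn": [0,0,0],"fingers": 0.6},{"dp": [0.53,-0.07,0.84],"turn": [0,0,0],"fingers": 0.6},{"dp": [0.53,-0.07,0.84],"turn": [0,0,0],"fingers": 0.6},{"dp": [0.53,-0.07,0.84],"turn": [0,0,0],"fingers": 0.6},{"dp": [0.5,-0.07,0.84],"turn": [0,0,0],"fingers": 0.6}]}}

```text
clock: 4.88
eef_pos: [601.0, 118.9, 189.2]
tcp_rot: [3.136, -0.938, 1.132]
contact_force: [0.1, -0.4, -0.5]
opening: 0.736
grasp_force: 33.0
```

Call:
{"fn": "play_rows", "kwargs": {"rows": [{"dp": [-0.4,0,0.3],"turn": [0,0,0],"fingers": 0.6},{"dp": [-0.4,0,0.3],"turn": [0,0,0],"fingers": 0.6},{"dp": [-0.4,0,0.3],"turn": [0,0,0],"fingers": 0.6},{"dp": [0,0,0],"turn": [0,0,0],"fingers": 0.6}]}}

```text
clock: 5.22
eef_pos: [599.4, 118.3, 125.7]
tcp_rot: [-3.14, -0.936, 1.127]
contact_force: [-0.9, 1.2, -1.6]
opening: 0.735
grasp_force: 33.0
```

```bash
python3 - <<'E'
from h import *
s=r.sense();R=Ro.from_euler('xyz',s['tcp_rot']).as_matrix();print(s['eef_pos'],s['tcp_rot'],s['opening'])
go([602,116,80],R[:,2],R[:,1])
print(R.round(3))
a=snap('scene','s3');b=snap('side','d3')
c=w2px(a,[600,100,70])[0].astype(int);e=w2px(b,[600,100,70])[0].astype(int)
f=lambda n,c:cv2.resize(cv2.imread(f'pics/{n}.png')[c[1]-60:c[1]+60,c[0]-65:c[0]+65],None,fx=3,fy=3,interpolation=cv2.INTER_CUBIC)
print(c,e);cv2.imwrite('pics/m3.png',np.hstack([f('s3',c),f('d3',e)]))
E
```

```text
[599.38003916 118.27678846 125.74046708] [-3.14010419 -0.93644763  1.12736935] 0.7351835090133729
turn/6 [-0.  0. -0.] rows 1.0 dp/40 [-0.935  0.085  0.659] rows 2.0
[[ 0.254  0.904  0.344]
 [ 0.535 -0.428  0.728]
 [ 0.805 -0.001 -0.593]]
[300 260] [213 242]
```

View pics/m3.png

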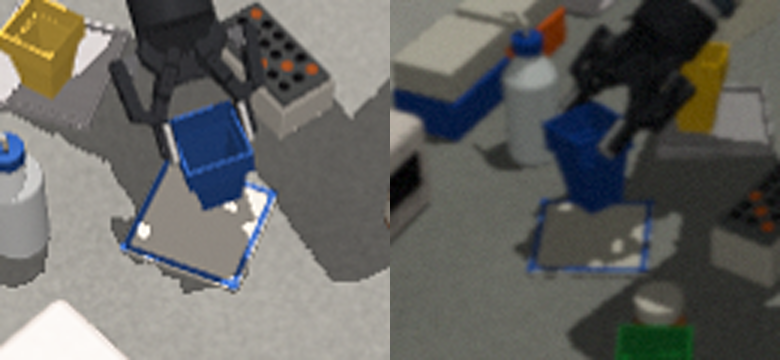

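Blue hangs upright over the pad (scene crop mouth (172,125)–(253,150), foot (222,205)). Lowering.

Call:
{"fn": "play_rows", "kwargs": {"rows": [{"dp": [-0.32,0,0.24],"turn": [0,0,0],"fingers": 0.6},{"dp": [-0.32,0.05,0.24],"turn": [0,0,0],"fingers": 0.6},{"dp": [-0.24,0,0.18],"turn": [0,0,0],"fingers": 0.6},{"dp": [-0.08,0,0.06],"turn": [0,0,0],"fingers": 0.6},{"dp": [0,0,0],"turn": [0,0,0],"fingers": 0.6}]}}

```text
clock: 5.73
eef_pos: [603.4, 116.6, 81.0]
tcp_rot: [3.138, -0.939, 1.13]
contact_force: [-0.5, 0.0, -1.6]
opening: 0.731
grasp_force: 33.1
```

Call:
{"fn": "play_rows", "kwargs": {"rows": [{"dp": [-0.04,0,0.03],"turn": [0,0,0],"fingers": 0.6},{"dp": [-0.04,0,0.03],"turn": [0,0,0],"fingers": 0.6},{"dp": [0,0,0],"turn": [0,0,0],"fingers": 0.6}]}}

```text
clock: 5.98
eef_pos: [603.8, 116.7, 77.4]
tcp_rot: [3.135, -0.939, 1.132]
contact_force: [0.1, 0.1, 0.3]
opening: 0.737
grasp_force: 33.0
```

Call:
{"fn": "play_rows", "kwargs": {"rows": [{"dp": [-0.04,0,0.03],"turn": [0,0,0],"fingers": 0.6},{"dp": [-0.02,0,0.015],"turn": [0,0,0],"fingers": 0.6},{"dp": [0,0,0],"turn": [0,0,0],"fingers": 0.6}]}}

```text
clock: 6.23
eef_pos: [602.8, 118.2, 76.0]
tcp_rot: [3.138, -0.943, 1.132]
contact_force: [-7.7, -1.7, 15.3]
opening: 0.729
grasp_force: 29.5
```

Contact felt (15 N) at TCP z=76. Releasing.

Call:
{"fn": "play_rows", "kwargs": {"rows": [{"dp": [0,0,0],"turn": [0,0,0],"fingers": 0.2},{"dp": [0,0,0],"turn": [0,0,0],"fingers": 0.1},{"dp": [0,0,0],"turn": [0,0,0],"fingers": 0},{"dp": [0,0,0],"turn": [0,0,0],"fingers": 0},{"dp": [0,0,0],"turn": [0,0,0],"fingers": 0}]}}

```text
clock: 6.65
eef_pos: [603.2, 116.9, 73.5]
tcp_rot: [3.138, -0.938, 1.13]
contact_force: [-0.3, -0.8, -0.8]
opening: 1.006
grasp_force: 0.0
```

```bash
python3 - <<'E'
from h import *
s=r.sense();print(s['eef_pos'],s['tcp_rot'],s['opening'],s['grasp_force'],s['contact_force'])
a=snap('scene','s4');b=snap('side','d4');c=np.array([300,260]);e=np.array([213,242])
f=lambda n,c:cv2.resize(cv2.imread(f'pics/{n}.png')[c[1]-60:c[1]+60,c[0]-65:c[0]+65],None,fx=3,fy=3,interpolation=cv2.INTER_CUBIC)
cv2.imwrite('pics/m4.png',np.hstack([f('s4',c),f('d4',e)]))
E
```

```text
[603.1759453  116.93552942  73.47520271] [ 3.13775378 -0.93809855  1.12996936] 1.0057755653338474 0.0 [-0.26084261 -0.79483699 -0.81571365]
```

View pics/m4.png

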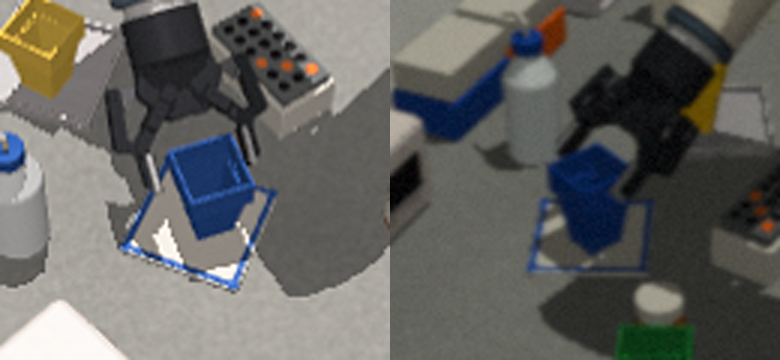

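Blue stands upright on the pad, fingers clear. Backing off and going vertical above it.

Call:
{"fn": "play_rows", "kwargs": {"rows": [{"dp": [0,0,-0.5],"turn": [0,0,0],"fingers": 0},{"dp": [0,0,-1],"turn": [0,0,0],"fingers": 0},{"dp": [0,0,-1],"turn": [0,0,0],"fingers": 0},{"dp": [0,0,-1],"turn": [0,0,0],"fingers": 0},{"dp": [0,0,0],"turn": [0,-1,0],"fingers": 0}]}}

```text
clock: 7.17
eef_pos: [553.5, 7.2, 157.1]
tcp_rot: [3.139, -0.833, 1.119]
contact_force: [0.3, 0.9, -1.4]
opening: 0.999
grasp_force: 0.0
```

Call:
{"fn": "play_rows", "kwargs": {"rows": [{"dp": [0.3,0,-0.4],"turn": [0,-1,0],"fingers": 0},{"dp": [0.3,0,-0.4],"turn": [0,-1,0],"fingers": 0},{"dp": [0.3,0,-0.2],"turn": [0,-1,0],"fingers": 0},{"dp": [0.3,0,0],"turn": [0,-1,0],"fingers": 0},{"dp": [0.3,0,0],"turn": [0,-1,0],"fingers": 0}]}}

```text
clock: 7.58
eef_pos: [564.5, 33.3, 222.7]
tcp_rot: [3.133, -0.306, 1.127]
contact_force: [-0.1, -0.3, -1.2]
opening: 0.998
grasp_force: 0.0
```

Call:
{"fn": "play_rows", "kwargs": {"rows": [{"dp": [0.2,0,0],"turn": [0,-1,0],"fingers": 0},{"dp": [0.2,0,0],"turn": [0,-1,0],"fingers": 0},{"dp": [0,0,0],"turn": [0,-1,0],"fingers": 0},{"dp": [0,0,0],"turn": [0,0,0],"fingers": 0}]}}

```text
clock: 7.92
eef_pos: [571.4, 50.6, 224.9]
tcp_rot: [3.137, 0.008, 1.13]
contact_force: [-0.3, 0.2, -0.8]
opening: 1.0
grasp_force: 0.0
```

```bash
cat >> h.py <<'E'
def blob(d,color,zs,lo=60):
    im=cv2.cvtColor(np.array(d['pixels']),cv2.COLOR_RGB2HSV)
    rng={'blue':((100,150,40),(125,255,255)),'yellow':((20,150,60),(32,255,255)),'green':((50,120,30),(80,255,255))}[color]
    m=cv2.inRange(im,*rng); m=cv2.morphologyEx(m,cv2.MORPH_OPEN,np.ones((3,3)))
    cs=cv2.findContours(m,cv2.RETR_EXTERNAL,cv2.CHAIN_APPROX_SIMPLE)[0]
    return [c for c in sorted(cs,key=cv2.contourArea,reverse=True) if cv2.contourArea(c)>lo]
E
python3 - <<'E'
from h import *
s=r.sense();print(s['eef_pos'],s['tcp_rot'],s['clock'])
go([598,106,200],[0,0,-1],[.904,-.428,0])
E
```

```text
[571.3799586   50.61133354 224.85652874] [3.13732297 0.00829761 1.13046026] 7.9167
turn/6 [0.04 0.08 0.02] rows 1.0 dp/40 [1.536 0.009 0.621] rows 2.0
```

Call:
{"fn": "play_rows", "kwargs": {"rows": [{"dp": [0.77,0,0.3],"turn": [0.04,0.08,0],"fingers": 0},{"dp": [0.77,0,0.3],"turn": [0,0,0],"fingers": 0},{"dp": [0,0,0],"turn": [0,0,0],"fingers": 0},{"dp": [0,0,0],"turn": [0,0,0],"fingers": 0}]}}

```text
clock: 8.25
eef_pos: [595.6, 104.1, 198.8]
tcp_rot: [-3.137, -0.004, 1.129]
contact_force: [-0.8, -0.2, -0.1]
opening: 0.995
grasp_force: 0.0
```

```bash
python3 - <<'E'
from h import *
w=snap('wrist','w5');s=r.sense();print(s['eef_pos'],s['tcp_rot'],s['clock'])
print(w2px(w,rect([598,106,1.13],31,96)).round(1).tolist())
E
```

```text
[595.6019865  103.22658518 199.44764895] [-3.13773039 -0.00426319  1.12757489] 8.3
[[316.6, 235.3], [319.1, 167.5], [245.2, 167.5], [248.1, 235.3]]
```

View pics/w5.png

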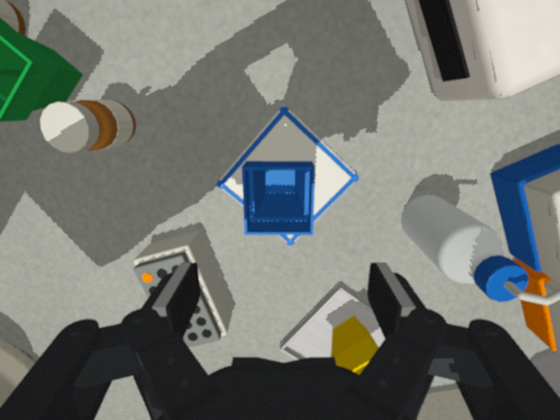

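Blue stands squarely on the pad, mouth corners (244,163),(314,163),(313,235),(246,235), close to the prediction. Refine and plan the grasp.

```bash
python3 - <<'E'
from h import *
w=load('w5')
for c in blob(w,'blue',0,800):
    print(cv2.boundingRect(c),np.round(cv2.boxPoints(cv2.minAreaRect(c)),1).tolist())
p=fitrect(w,[(244,162.5),(314.5,162.5),(313.5,235),(246,235)],31,96);print(p.x,p.fun.round(1))
x,y,t=p.x; go([x,y,68],[0,0,-1],[np.sin(1.128),-np.cos(1.128),0])
E
```

```text
(241, 162, 75, 76) [[241.0, 162.0], [315.0, 162.0], [315.0, 237.0], [241.0, 237.0]]
(492, 145, 68, 126) [[476.0, 258.79998779296875], [499.29998779296875, 133.89999389648438], [563.0999755859375, 145.8000030517578], [539.9000244140625, 270.70001220703125]]
(475, 256, 52, 45) [[468.5, 275.5], [499.0, 245.0], [533.0, 279.0], [502.5, 309.5]]
[ 5.96892345e+02  1.09289849e+02 -4.40166640e-01] [ 1.8 -2.1 -1.8 -2.  -0.6  2.3  0.7  2.3]
turn/6 [-0.04 -0.04 -0.  ] rows 1.0 dp/40 [ 0.151 -0.036  3.286] rows 4.0
```

Call:
{"fn": "play_rows", "kwargs": {"rows": [{"dp": [0.05,-0.05,0.9],"turn": [-0.04,-0.04,0],"fingers": 0},{"dp": [0,0,0.9],"turn": [0,0,0],"fingers": 0},{"dp": [0,0,0.9],"turn": [0,0,0],"fingers": 0},{"dp": [0,0,0.55],"turn": [0,0,0],"fingers": 0},{"dp": [0,0,0],"turn": [0,0,0],"fingers": 0}]}}

```text
clock: 8.72
eef_pos: [591.8, 104.3, 66.0]
tcp_rot: [-3.137, 0.004, 1.125]
contact_force: [-0.5, -1.0, 0.1]
opening: 0.996
grasp_force: 0.0
```

```bash
python3 - <<'E'
from h import *
a=snap('scene','s6');b=snap('side','d6');print(r.sense()['eef_pos'],r.sense()['contact_force'])
c=np.array([300,245]);e=np.array([213,232])
f=lambda n,c:cv2.resize(cv2.imread(f'pics/{n}.png')[c[1]-60:c[1]+60,c[0]-65:c[0]+65],None,fx=3,fy=3,interpolation=cv2.INTER_CUBIC)
cv2.imwrite('pics/m6.png',np.hstack([f('s6',c),f('d6',e)]))
E
```

```text
[595.2876692  105.22852325  70.59108994] [-0.06238027  0.89824499  0.72323366]
```

View pics/m6.png

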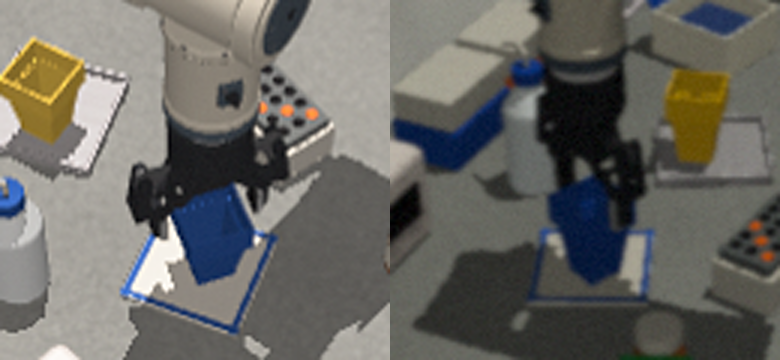

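Fingers straddle the collar of the upright blue tub. (I've now used up the picture budget – that was actually the 11th view, one over – so the rest goes by image code and numbers.) Gripping.

Call:
{"fn": "play_rows", "kwargs": {"rows": [{"dp": [0,0,0],"turn": [0,0,0],"fingers": 0.6},{"dp": [0,0,0],"turn": [0,0,0],"fingers": 0.6},{"dp": [0,0,0],"turn": [0,0,0],"fingers": 0.6},{"dp": [0,0,0],"turn": [0,0,0],"fingers": 0.6},{"dp": [0,0,0],"turn": [0,0,0],"fingers": 0.6}], "force": 35}}

```text
clock: 9.23
eef_pos: [597.1, 106.6, 72.9]
tcp_rot: [3.136, -0.002, 1.127]
contact_force: [-0.5, -0.6, 7.7]
opening: 0.718
grasp_force: 36.4
```

Call:
{"fn": "play_rows", "kwargs": {"rows": [{"dp": [0,0,-0.4],"turn": [0,0,0],"fingers": 0.6},{"dp": [0,0,-0.8],"turn": [0,0,0],"fingers": 0.6},{"dp": [0,0,-0.9],"turn": [0,0,0],"fingers": 0.6},{"dp": [0,0,-0.9],"turn": [0,0,0],"fingers": 0.6},{"dp": [0,0,-0.9],"turn": [0,0,0],"fingers": 0.6}]}}

```text
clock: 9.65
eef_pos: [595.4, 106.6, 229.6]
tcp_rot: [3.138, -0.001, 1.127]
contact_force: [1.4, -0.8, -0.3]
opening: 0.719
grasp_force: 39.0
```

```bash
python3 - <<'E'
from h import *
s=r.sense();print(s['eef_pos'],s['tcp_rot'],s['opening'],s['grasp_force'])
y=0.2437
w=snap('wrist','w7');t=w['pose'];print(np.round(t,3).tolist())
for c in blob(w,'blue',0,300)+blob(w,'yellow',0,300): print(cv2.boundingRect(c),np.round(cv2.approxPolyDP(c,3,True)[:,0],1).tolist())
for k in range(4):
    a=y+k*np.pi/2
    go([590.2,-130.5,210],[0,0,-1],[np.cos(a),np.sin(a),0])
E
```

```text
[595.42490239 106.56151291 229.58854666] [ 3.13765781e+00 -1.28079827e-03  1.12706509e+00] 0.7193878521510981 39.01774504221976
[[0.903, -0.408, -0.133, 632.705], [-0.429, -0.856, -0.289, 180.256], [0.004, 0.318, -0.948, 372.257], [0.0, 0.0, 0.0, 1.0]]
(214, 197, 140, 147) [[337, 207], [319, 208], [318, 204], [314, 206], [299, 197], [248, 198], [240, 209], [222, 210], [214, 241], [224, 343], [344, 338], [353, 227]]
(474, 142, 86, 116) [[559, 146], [534, 142], [474, 169], [493, 241], [515, 257], [518, 255], [501, 178], [558, 152]]
(454, 241, 45, 39) [[463, 244], [454, 260], [466, 276], [487, 277], [478, 267], [481, 261], [497, 268], [498, 255], [477, 241]]
(324, 319, 32, 48) [[350, 319], [344, 341], [324, 344], [325, 357], [332, 356], [339, 366], [344, 366], [355, 336]]
turn/6 [ 0.14 -0.03 -6.56] rows 6.0 dp/40 [-5.714 -1.648  0.685] rows 6.0
turn/6 [ 0.08 -0.12  8.44] rows 8.0 dp/40 [-1.648  5.714  0.685] rows 6.0
turn/6 [ 0.14 -0.03 -6.56] rows 6.0 dp/40 [-5.714 -1.648  0.685] rows 6.0
turn/6 [ 0.08 -0.12  8.44] rows 8.0 dp/40 [-1.648  5.714  0.685] rows 6.0
```

```bash
cat >> h.py <<'E'
from scipy.optimize import minimize
def tubpts(R,foot):
    V=[]
    for z,hw in ((0,19),(60,27),(60,31),(90,31)):
        V+=[(a*hw,b*hw,z) for a in(-1,1) for b in(-1,1)]
    V=np.array(V,float); return V[:8]@R.T+foot, V[8:]@R.T+foot
def sil(d,R,foot,s=4):
    m=np.zeros((420*s,560*s),np.uint8)
    for P in tubpts(R,foot):
        q=cv2.convexHull(((w2px(d,P)+.5)*s).astype(np.int32)); cv2.fillConvexPoly(m,q,255)
    return cv2.resize(m,(560,420),interpolation=cv2.INTER_AREA)/255.
def cmask(d,color,box):
    m=np.zeros((420,560),np.uint8)
    cs=blob(d,color,0,150); cs=[c for c in cs if box is None or cv2.pointPolygonTest(np.array(box,np.float32).reshape(-1,1,2),tuple(map(float,c[:,0].mean(0))),False)>0]
    cv2.drawContours(m,cs[:1],-1,255,-1); return m/255.
def fitup(views,color,p0,zf):
    """upright tub on height zf: views list of (name)"""
    D=[]
    for n in views:
        d=load(n);c=w2px(d,[p0[0],p0[1],zf+50])[0];b=[c+v for v in([-45,-45],[45,-45],[45,45],[-45,45])]
        M=cmask(d,color,b); D.append((d,M)); 
    def f(p,one=None):
        R=Ro.from_euler('z',p[2]).as_matrix();e=0
        for d,M in D if one is None else [D[one]]:
            S=sil(d,R,[p[0],p[1],zf]);e+=np.abs(S-M).sum()/max(M.sum(),1)
        return e
    o=lambda one=None:minimize(f,p0,args=(one,),method='Nelder-Mead',options=dict(initial_simplex=[p0,[p0[0]+6,p0[1],p0[2]],[p0[0],p0[1]+6,p0[2]],[p0[0],p0[1],p0[2]+.1]],xatol=.1,fatol=1e-4))
    for i in range(len(views)):
        q=o(i);print(views[i],q.x.round(2),round(q.fun,3),D[i][1].sum())
    if len(views)>1:
        q=o();print('all',q.x.round(2),round(q.fun,3))
    return q.x
E
python3 - <<'E'
from h import *
fitup(['w1','s6','d6'],'yellow',[590,-131,.244],4)
fitup(['s0','d0'],'green',[423,316,.4],0)
fitup(['s4','d4','w5'],'blue',[595,106,1.128],6)
w=load('w7')
R=Ro.from_euler('z',1.127).as_matrix()
for dx in (-3,0,3): print(dx,w2px(w,tubpts(R,np.array([595.4,106.6,165])+R@[dx,0,0])[0])[:4].round().tolist(),w2px(w,tubpts(R,np.array([595.4,106.6,165])+R@[dx,0,0])[1]).round().tolist())
E
```

```text
w1 [ 5.9081e+02 -1.3156e+02  2.5000e-01] 0.04 4466.0
s6 [ 5.8616e+02 -1.2969e+02  3.7000e-01] 0.09 608.0
d6 [ 5.8773e+02 -1.3194e+02  3.2000e-01] 0.072 498.0
all [ 5.8869e+02 -1.3127e+02  2.7000e-01] 0.292
s0 [4.2345e+02 3.1482e+02 3.9000e-01] 0.071 653.0
d0 [424.69 307.64   0.44] 0.448 626.0
all [4.2309e+02 3.1388e+02 3.9000e-01] 0.538
s4 [592.06 110.58   1.12] 0.117 646.0
d4 [594.61 106.3    0.77] 0.204 603.0
w5 [594.87 107.68   1.13] 0.063 5018.0
all [593.94 108.71   1.1 ] 0.477
-3 [[304.0, 248.0], [255.0, 248.0], [305.0, 201.0], [253.0, 201.0]] [[330.0, 311.0], [227.0, 311.0], [337.0, 214.0], [220.0, 214.0], [340.0, 350.0], [217.0, 350.0], [349.0, 238.0], [206.0, 238.0]]
0 [[304.0, 244.0], [255.0, 244.0], [305.0, 197.0], [253.0, 197.0]] [[331.0, 307.0], [227.0, 307.0], [337.0, 209.0], [219.0, 209.0], [340.0, 345.0], [216.0, 346.0], [349.0, 232.0], [205.0, 232.0]]
3 [[304.0, 241.0], [255.0, 241.0], [305.0, 193.0], [253.0, 193.0]] [[331.0, 303.0], [226.0, 303.0], [337.0, 203.0], [219.0, 204.0], [340.0, 341.0], [216.0, 341.0], [350.0, 225.0], [205.0, 226.0]]
```

```bash
cat >> h.py <<'E'
def fitheld(n,color,T0,Rt,z0=-64):
    """tub pose in tool-aligned upright frame (x=tool x,y=-tool y,z=up) about TCP"""
    d=load(n); M=cmask(d,color,None)
    F=Rt.as_matrix()@np.diag([1,-1,-1.])
    def f(p):
        R=F@Ro.from_euler('xyz',p[3:6]).as_matrix(); foot=np.array(T0)+F@[0,0,0]+F@np.array([p[0],p[1],0])+R@[0,0,z0+p[2]]
        return np.abs(sil(d,R,foot,2)-M).sum()/M.sum()
    p0=np.zeros(6); sx=np.vstack([p0,np.diag([4,4,5,.06,.06,.06])])
    q=minimize(f,p0,method='Nelder-Mead',options=dict(initial_simplex=sx,xatol=.02,fatol=1e-5,maxiter=900))
    print('held dx,dy,dz,rx,ry,rz',q.x.round(3),round(q.fun,3)); return q.x
E
python3 - <<'E'
from h import *
fitheld('w7','blue',[595.42,106.56,229.59],Ro.from_euler('xyz',[np.pi,0,1.127]))
E
```

```text
held dx,dy,dz,rx,ry,rz [-0.12  -1.776 -3.773  0.061  0.022  0.009] 0.016
```

Call:
{"fn": "play_rows", "kwargs": {"rows": [{"dp": [0,0,0],"turn": [0,0,-0.95],"fingers": 0.6},{"dp": [0,0,0],"turn": [0,0,-0.95],"fingers": 0.6},{"dp": [0,0,0],"turn": [0,0,-0.95],"fingers": 0.6},{"dp": [0,0,0],"turn": [0,0,-0.95],"fingers": 0.6},{"dp": [0,0,0],"turn": [0,0,-0.95],"fingers": 0.6}]}}

```text
clock: 10.12
eef_pos: [595.7, 106.6, 227.8]
tcp_rot: [3.137, 0.001, 1.629]
contact_force: [-0.1, -1.1, -0.5]
opening: 0.726
grasp_force: 39.0
```

Call:
{"fn": "play_rows", "kwargs": {"rows": [{"dp": [0,0,0],"turn": [0,0,-0.9],"fingers": 0.6},{"dp": [0,0,0],"turn": [0,0,-0.9],"fingers": 0.6},{"dp": [0,0,0],"turn": [0,0,0],"fingers": 0.6},{"dp": [0,0,0],"turn": [0,0,0],"fingers": 0.6}]}}

```text
clock: 10.45
eef_pos: [595.6, 106.6, 227.3]
tcp_rot: [3.138, 0.002, 1.81]
contact_force: [-0.1, 0.8, -0.8]
opening: 0.723
grasp_force: 39.0
```

```bash
python3 - <<'E'
from h import *
s=r.sense();print(s['eef_pos'],s['tcp_rot'],s['qpos'])
w=snap('wrist','w8')
fitheld('w8','blue',s['eef_pos'],Ro.from_euler('xyz',s['tcp_rot']))
a=.25;go([589.5,-131.3,210],[0,0,-1],[np.cos(a),np.sin(a),0])
E
```

```text
[595.63753426 106.6137658  227.30653838] [3.13812254e+00 1.52377118e-03 1.81007561e+00] [ 1.75372239e-01  3.24215512e-01  1.68428219e+00 -1.43664948e-03
  1.12953501e+00 -6.32984342e-02]
held dx,dy,dz,rx,ry,rz [-1.938e+00 -1.006e+00 -3.422e+00  8.600e-02  1.800e-02 -1.000e-03] 0.016
turn/6 [ 0.03  0.01 -0.11] rows 1.0 dp/40 [-5.726 -1.619  0.427] rows 6.0
```

Tub hangs ~0.07 rad off in the grip; I'll correct the tilt and look at yellow again from just behind it.

Call:
{"fn": "play_rows", "kwargs": {"rows": [{"dp": [-0.88,-0.17,0],"turn": [0,0,0],"fingers": 0.6},{"dp": [-0.88,-0.17,0],"turn": [0,0,0],"fingers": 0.6},{"dp": [-0.88,-0.17,0],"turn": [0,0,0],"fingers": 0.6},{"dp": [-0.88,-0.17,0],"turn": [0,0,0],"fingers": 0.6},{"dp": [-0.88,-0.17,0],"turn": [0,0,0],"fingers": 0.6}]}}

```text
clock: 10.92
eef_pos: [604.5, -74.0, 226.9]
tcp_rot: [3.139, 0.002, 1.81]
contact_force: [-0.1, 0.2, -0.9]
opening: 0.723
grasp_force: 39.0
```

Call:
{"fn": "play_rows", "kwargs": {"rows": [{"dp": [-0.88,-0.17,0],"turn": [0,0,0],"fingers": 0.6},{"dp": [-0.88,-0.17,0],"turn": [0,0,0],"fingers": 0.6},{"dp": [-0.88,-0.17,0],"turn": [0,0,0],"fingers": 0.6},{"dp": [-0.88,-0.17,0],"turn": [0,0,0],"fingers": 0.6},{"dp": [0,0,0],"turn": [-0.67,0.19,-0.1],"fingers": 0.6}]}}

```text
clock: 11.33
eef_pos: [613.5, -220.9, 226.9]
tcp_rot: [3.069, -0.015, 1.819]
contact_force: [-0.5, 1.2, -0.5]
opening: 0.723
grasp_force: 39.1
```

Call:
{"fn": "play_rows", "kwargs": {"rows": [{"dp": [0,0,0],"turn": [0,0,0],"fingers": 0.6},{"dp": [0,0,0],"turn": [0,0,0],"fingers": 0.6},{"dp": [0,0,0],"turn": [0,0,0],"fingers": 0.6}]}}

```text
clock: 11.58
eef_pos: [611.7, -215.1, 226.9]
tcp_rot: [3.071, -0.018, 1.823]
contact_force: [0.6, 0.2, -0.6]
opening: 0.722
grasp_force: 39.0
```

```bash
python3 - <<'E'
from h import *
w=snap('wrist','w9');snap('scene','s9');snap('side','d9');s=r.sense();print(s['eef_pos'],s['tcp_rot'],s['opening'])
R=Ro.from_euler('xyz',s['tcp_rot']);q=fitheld('w9','blue',s['eef_pos'],R)
F=R.as_matrix()@np.diag([1,-1,-1.]);Rt=F@Ro.from_euler('xyz',q[3:]).as_matrix()
foot=s['eef_pos']+F@[q[0],q[1],0]+Rt@[0,0,-64+q[2]];print('blue foot',foot,'axis',Rt[:,2],'yaw',np.arctan2(Rt[1,0],Rt[0,0]))
y=fitup(['w9','s9','d9'],'yellow',[590,-131,.25],4)
E
```

```text
[ 612.27769128 -214.51051459  226.78463091] [ 3.07017521 -0.01784613  1.82501912] 0.7244039513482706
held dx,dy,dz,rx,ry,rz [-1.987 -0.893 -3.204  0.061  0.034  0.008] 0.062
blue foot [ 614.63208599 -217.12843544  159.62280712] axis [-0.01477323  0.01366215  0.99979753] yaw 1.830517981790376
w9 [ 5.9085e+02 -1.3106e+02  2.6000e-01] 0.034 5029.0
s9 [ 5.8684e+02 -1.3016e+02  2.9000e-01] 0.089 609.0
d9 [ 5.8771e+02 -1.3173e+02  3.2000e-01] 0.066 497.0
all [ 5.8924e+02 -1.3082e+02  2.6000e-01] 0.287
```

```bash
python3 - <<'E'
from h import *
s=r.sense();R=Ro.from_euler('xyz',s['tcp_rot']).as_matrix();p=s['eef_pos']
print((R.T@[-23.8,86.1,0]/40).round(3),(R.T@[0,0,-40]/40).round(3),(R.T@[1,0,0]).round(3),(R.T@[0,1,0]).round(3))
E
```

```text
[ 2.233 -0.037  0.037] [-0.018 -0.071  0.997] [-0.251  0.966  0.065] [0.968 0.25  0.035]
```

Call:
{"fn": "play_rows", "kwargs": {"rows": [{"dp": [0.75,-0.01,0.01],"turn": [0,0,0],"fingers": 0.6},{"dp": [0.75,-0.01,0.01],"turn": [0,0,0],"fingers": 0.6},{"dp": [0.73,-0.01,0.01],"turn": [0,0,0],"fingers": 0.6},{"dp": [0,0,0],"turn": [0,0,0],"fingers": 0.6},{"dp": [-0.01,-0.05,0.7],"turn": [0,0,0],"fingers": 0.6}]}}

```text
clock: 12.15
eef_pos: [591.9, -128.0, 203.9]
tcp_rot: [3.062, -0.014, 1.827]
contact_force: [2.1, -0.1, -0.7]
opening: 0.725
grasp_force: 39.1
```

Call:
{"fn": "play_rows", "kwargs": {"rows": [{"dp": [-0.01,-0.05,0.7],"turn": [0,0,0],"fingers": 0.6},{"dp": [0,0,0],"turn": [0,0,0],"fingers": 0.6},{"dp": [0,0,0],"turn": [0,0,0],"fingers": 0.6}]}}

```text
clock: 12.4
eef_pos: [587.8, -128.7, 169.9]
tcp_rot: [3.073, -0.019, 1.825]
contact_force: [-0.0, 0.1, -0.4]
opening: 0.726
grasp_force: 39.0
```

```bash
python3 - <<'E'
from h import *
w=snap('wrist','w10');snap('scene','s10');snap('side','d10');s=r.sense();print(s['eef_pos'],s['tcp_rot'],s['opening'],s['contact_force'])
R=Ro.from_euler('xyz',s['tcp_rot']);q=fitheld('w10','blue',s['eef_pos'],R)
F=R.as_matrix()@np.diag([1,-1,-1.]);Rt=F@Ro.from_euler('xyz',q[3:]).as_matrix()
foot=s['eef_pos']+F@[q[0],q[1],0]+Rt@[0,0,-64+q[2]];print('blue foot',foot,'axis',Rt[:,2],'yaw',np.arctan2(Rt[1,0],Rt[0,0]))
E
```

```text
[ 589.68362223 -129.61420041  172.50031179] [ 3.06760997 -0.01682942  1.82419334] 0.7270294081816838 [-0.3748786   0.32367265 -0.12738784]
held dx,dy,dz,rx,ry,rz [-1.177e+00  4.410e-01 -6.628e+00  8.000e-02  9.000e-03  4.000e-03] 0.014
blue foot [ 589.02916569 -130.47452857  101.82264413] axis [ 0.00741358 -0.00549983  0.99995739] yaw 1.8270207791992636
```

Call:
{"fn": "play_rows", "kwargs": {"rows": [{"dp": [-0.01,0,0.4],"turn": [0,0,0],"fingers": 0.6},{"dp": [-0.01,-0.03,0.4],"turn": [0,0,0],"fingers": 0.6},{"dp": [0,-0.02,0.3],"turn": [0,0,0],"fingers": 0.6},{"dp": [0,0,0],"turn": [0,0,0],"fingers": 0.6}]}}

```text
clock: 12.88
eef_pos: [588.7, -129.0, 125.5]
tcp_rot: [3.072, -0.019, 1.824]
contact_force: [-0.6, 0.2, -0.6]
opening: 0.723
grasp_force: 39.0
```

Call:
{"fn": "play_rows", "kwargs": {"rows": [{"dp": [0,-0.01,0.15],"turn": [0,0,0],"fingers": 0.6},{"dp": [0,-0.01,0.15],"turn": [0,0,0],"fingers": 0.6},{"dp": [0,0,0],"turn": [0,0,0],"fingers": 0.6}]}}

```text
clock: 13.13
eef_pos: [589.4, -128.9, 114.3]
tcp_rot: [3.07, -0.018, 1.824]
contact_force: [0.0, -0.4, -1.0]
opening: 0.72
grasp_force: 39.0
```

Call:
{"fn": "play_rows", "kwargs": {"rows": [{"dp": [0,-0.01,0.08],"turn": [0,0,0],"fingers": 0.6},{"dp": [0,0,0.08],"turn": [0,0,0],"fingers": 0.6},{"dp": [0,0,0],"turn": [0,0,0],"fingers": 0.6}]}}

```text
clock: 13.38
eef_pos: [589.5, -128.7, 108.0]
tcp_rot: [3.07, -0.018, 1.824]
contact_force: [0.0, -0.5, -1.2]
opening: 0.728
grasp_force: 39.0
```

Call:
{"fn": "play_rows", "kwargs": {"rows": [{"dp": [0,0,0.06],"turn": [0,0,0],"fingers": 0.6},{"dp": [0,0,0],"turn": [0,0,0],"fingers": 0.6}]}}

```text
clock: 13.55
eef_pos: [589.8, -128.7, 105.7]
tcp_rot: [3.07, -0.018, 1.824]
contact_force: [0.3, -0.9, -0.4]
opening: 0.722
grasp_force: 39.0
```

Call:
{"fn": "play_rows", "kwargs": {"rows": [{"dp": [0,0,0.05],"turn": [0,0,0],"fingers": 0.6},{"dp": [0,0,0],"turn": [0,0,0],"fingers": 0.6}]}}

```text
clock: 13.72
eef_pos: [589.8, -128.6, 103.7]
tcp_rot: [3.07, -0.018, 1.824]
contact_force: [-0.1, 0.1, -1.8]
opening: 0.721
grasp_force: 39.0
```

Call:
{"fn": "play_rows", "kwargs": {"rows": [{"dp": [0,0,0.05],"turn": [0,0,0],"fingers": 0.6},{"dp": [0,0,0],"turn": [0,0,0],"fingers": 0.6}]}}

```text
clock: 13.88
eef_pos: [589.9, -128.5, 101.7]
tcp_rot: [3.07, -0.018, 1.824]
contact_force: [-0.2, 0.4, -0.9]
opening: 0.724
grasp_force: 39.0
```

Call:
{"fn": "play_rows", "kwargs": {"rows": [{"dp": [0,0,0.04],"turn": [0,0,0],"fingers": 0.6},{"dp": [0,0,0],"turn": [0,0,0],"fingers": 0.6}]}}

```text
clock: 14.05
eef_pos: [589.9, -128.5, 100.3]
tcp_rot: [3.07, -0.018, 1.824]
contact_force: [-1.7, -0.3, 2.3]
opening: 0.721
grasp_force: 39.6
```

Call:
{"fn": "play_rows", "kwargs": {"rows": [{"dp": [0,0,0.03],"turn": [0,0,0],"fingers": 0.6},{"dp": [0,0,0],"turn": [0,0,0],"fingers": 0.6}]}}

```text
clock: 14.22
eef_pos: [590.0, -128.6, 100.1]
tcp_rot: [3.07, -0.018, 1.824]
contact_force: [-6.0, -1.5, 12.0]
opening: 0.724
grasp_force: 41.2
```

Contact near the expected home height. Releasing and checking the seat.

Call:
{"fn": "play_rows", "kwargs": {"rows": [{"dp": [0,0,0],"turn": [0,0,0],"fingers": 0.25},{"dp": [0,0,0],"turn": [0,0,0],"fingers": 0.2},{"dp": [0,0,0],"turn": [0,0,0],"fingers": 0.1},{"dp": [0,0,0],"turn": [0,0,0],"fingers": 0},{"dp": [0,0,0],"turn": [0,0,0],"fingers": 0}]}}

```text
clock: 14.63
eef_pos: [590.2, -128.3, 98.9]
tcp_rot: [3.07, -0.018, 1.824]
contact_force: [-0.2, -0.3, 0.2]
opening: 1.002
grasp_force: 0.0
```

Call:
{"fn": "play_rows", "kwargs": {"rows": [{"dp": [0,0.03,-0.4],"turn": [0,0,0],"fingers": 0},{"dp": [0,0.05,-0.8],"turn": [0,0,0],"fingers": 0},{"dp": [0,0.05,-0.8],"turn": [0,0,0],"fingers": 0},{"dp": [0,0,-0.9],"turn": [0.67,-0.19,0],"fingers": 0},{"dp": [0,0,-0.4],"turn": [0,0,0],"fingers": 0}]}}

```text
clock: 15.05
eef_pos: [589.7, -131.7, 235.9]
tcp_rot: [3.138, 0.006, 1.823]
contact_force: [1.1, -0.5, 0.1]
opening: 0.996
grasp_force: 0.0
```

```bash
cat >> h.py <<'E'
def fit6(views,color,p0):
    """free pose x,y,zfoot,rx,ry,yaw"""
    D=[]
    for n in views:
        d=load(n);c=w2px(d,[p0[0],p0[1],p0[2]+50])[0];b=[c+v for v in([-70,-70],[70,-70],[70,70],[-70,70])]
        D.append((d,cmask(d,color,b)))
    return D
def cols(views,p,zb,color='blue',top=None):
    """fit visible stacked collar: only the 30 mm collar box"""
    def f(q):
        e=0
        for d,M in D:
            R=Ro.from_euler('xyz',[q[3],q[4],q[5]]).as_matrix();P=tubpts(R,q[:3])[1]
            m=np.zeros((840*2,1120*2),np.uint8);cv2.fillConvexPoly(m,cv2.convexHull(((w2px(d,P)+.5)*4).astype(np.int32)),255)
            e+=np.abs(cv2.resize(m,(560,420),interpolation=cv2.INTER_AREA)/255.-M).sum()/M.sum()
        return e
    D=fit6(views,color,[p[0],p[1],zb]);p0=np.array([p[0],p[1],zb,0,0,p[2]])
    q=minimize(f,p0,method='Nelder-Mead',options=dict(initial_simplex=np.vstack([p0,p0+np.diag([4,4,5,.05,.05,.05])]),maxiter=700,xatol=.02,fatol=1e-5))
    print(color,views,q.x.round(3),round(q.fun,3),[round(M.sum()) for _,M in D]);return q.x
E
python3 - <<'E'
from h import *
s=r.sense();print(s['eef_pos'],s['tcp_rot'],s['clock'])
snap('wrist','w11');snap('scene','s11');snap('side','d11')
for v in (['w11'],['s11','d11'],['w11','s11','d11']): cols(v,[590,-131,.26],34)
w=load('w11')
print([cv2.approxPolyDP(c,2,True)[:,0].tolist() for c in blob(w,'blue',0,300)[:1]],[cv2.approxPolyDP(c,3,True)[:,0].tolist() for c in blob(w,'yellow',0,100)[:2]])
print(w2px(w,tubpts(Ro.from_euler('z',.26).as_matrix(),[590.5,-131,34])[1]).round().tolist())
E
```

```text
[ 589.70426357 -131.65139049  235.91852111] [3.13829119 0.00575235 1.82274531] 15.05
blue ['w11'] [ 5.94891e+02 -1.30411e+02  2.52870e+01  1.60000e-02 -3.10000e-02
  2.57000e-01] 0.015 [4654]
blue ['s11', 'd11'] [ 5.89001e+02 -1.26354e+02  3.10690e+01  6.10000e-02 -3.80000e-02
  2.78000e-01] 0.311 [473, 281]
blue ['w11', 's11', 'd11'] [ 5.91170e+02 -1.28979e+02  3.23970e+01  4.00000e-03 -1.20000e-02
  2.92000e-01] 0.481 [4654, 473, 281]
[[[252, 159], [249, 163], [251, 227], [315, 227], [315, 159]]] [[[38, 317], [16, 314], [0, 323], [0, 389], [19, 373], [21, 362], [41, 334]], [[132, 376], [112, 380], [94, 419], [131, 419], [129, 411], [136, 390]]]
[[251.0, 219.0], [249.0, 159.0], [312.0, 218.0], [313.0, 158.0], [248.0, 231.0], [245.0, 165.0], [315.0, 230.0], [317.0, 164.0]]
```

```bash
python3 - <<'E'
from h import *
go([423.4,314.8,215],[0,0,-1],[np.cos(.39),np.sin(.39),0])
E
```

```text
turn/6 [ 0.04  0.03 -1.31] rows 2.0 dp/40 [11.883  0.418  0.439] rows 12.0
```

Call:
{"fn": "play_rows", "kwargs": {"rows": [{"dp": [0,0,0],"turn": [0.02,0.02,-0.66],"fingers": 0},{"dp": [0,0,0],"turn": [0.02,0.01,-0.65],"fingers": 0},{"dp": [0.9,0.03,0.02],"turn": [0,0,0],"fingers": 0},{"dp": [0.99,0.03,0.03],"turn": [0,0,0],"fingers": 0},{"dp": [0.99,0.03,0.03],"turn": [0,0,0],"fingers": 0}]}}

```text
clock: 15.62
eef_pos: [545.4, -22.7, 226.0]
tcp_rot: [-3.137, -0.003, 1.958]
contact_force: [0.5, 0.2, 0.7]
opening: 0.996
grasp_force: 0.0
```

Call:
{"fn": "play_rows", "kwargs": {"rows": [{"dp": [1,0.04,0.04],"turn": [0,0,0],"fingers": 0},{"dp": [1,0.04,0.04],"turn": [0,0,0],"fingers": 0},{"dp": [1,0.04,0.04],"turn": [0,0,0],"fingers": 0},{"dp": [1,0.04,0.04],"turn": [0,0,0],"fingers": 0},{"dp": [1,0.04,0.04],"turn": [0,0,0],"fingers": 0}]}}

```text
clock: 16.03
eef_pos: [476.5, 165.9, 218.7]
tcp_rot: [-3.137, -0.002, 1.96]
contact_force: [0.3, 1.5, 0.2]
opening: 0.999
grasp_force: 0.0
```

Call:
{"fn": "play_rows", "kwargs": {"rows": [{"dp": [1,0.04,0.04],"turn": [0,0,0],"fingers": 0},{"dp": [1,0.04,0.04],"turn": [0,0,0],"fingers": 0},{"dp": [0.95,0.03,0.04],"turn": [0,0,0],"fingers": 0},{"dp": [0,0,0],"turn": [0,0,0],"fingers": 0},{"dp": [0,0,0],"turn": [0,0,0],"fingers": 0}]}}

```text
clock: 16.45
eef_pos: [436.0, 276.6, 213.9]
tcp_rot: [-3.136, -0.001, 1.964]
contact_force: [-0.3, -0.6, -0.2]
opening: 0.997
grasp_force: 0.0
```

```bash
python3 - <<'E'
from h import *
s=r.sense();print(s['eef_pos'],s['tcp_rot'],s['clock'])
snap('wrist','w12');snap('scene','s12');snap('side','d12')
g=fitup(['w12'],'green',[423.4,314.8,.39],0)
go([g[0],g[1],62],[0,0,-1],[np.cos(g[2]),np.sin(g[2]),0])
cols(['s12','d12'],[590,-131,.26],34)
# collar corner comparison of blue and what remains of yellow
for n in('s12','d12'):
    d=load(n);R=Ro.from_euler('z',.26).as_matrix()
    def hull(P): return cv2.convexHull((w2px(d,P)*8).astype(np.int32))
    for z in (34,38,44):
        m=np.zeros((420*8,560*8),np.uint8)
        for P in tubpts(R,[589.5,-131,z]): cv2.fillConvexPoly(m,hull(P),255)
        for P in tubpts(R,[589.5,-131,4]): cv2.fillConvexPoly(m,hull(P),128) if 0 else None
        m0=np.zeros_like(m)
        for P in tubpts(R,[589.5,-131,4]): cv2.fillConvexPoly(m0,hull(P),255)
        c=np.zeros_like(m);cv2.fillConvexPoly(c,hull(tubpts(R,[589.5,-131,z])[1]),255)
        vis=cv2.bitwise_and(m,cv2.bitwise_or(c,cv2.bitwise_not(m0)))
        B=fit6([n],'blue',[589.5,-131,34])[0][1];Y=fit6([n],'yellow',[589.5,-131,4])[0][1]
        print(n,z,'pred blue',round(c.sum()/255/64),'blue+yellow',round(cv2.bitwise_or(m,m0).sum()/255/64),'obs',B.sum(),Y.sum(),
          'rows pred',np.where(m.any(1))[0][[0]]/8,'obs',np.where(B.any(1))[0][[0,-1]],np.where(Y.any(1))[0][[0,-1]] if Y.any() else '')
E
```

```text
[436.03109554 276.58275565 213.93892031] [-3.13637342e+00 -1.02253228e-03  1.96413298e+00] 16.45
w12 [4.2705e+02 3.1284e+02 3.9000e-01] 0.04 4687.0
turn/6 [-0.04 -0.01 -0.01] rows 1.0 dp/40 [0.987 0.12  3.82 ] rows 4.0
blue ['s12', 'd12'] [ 5.90e+02 -1.31e+02  3.40e+01  0.00e+00  0.00e+00  2.60e-01] inf [473, 0]
s12 34 pred blue 527 blue+yellow 858 obs 473.0 263.0 rows pred [190.75] obs [193 217] [210 231]
s12 38 pred blue 532 blue+yellow 887 obs 473.0 263.0 rows pred [189.75] obs [193 217] [210 231]
s12 44 pred blue 534 blue+yellow 924 obs 473.0 263.0 rows pred [188.5] obs [193 217] [210 231]h.py:108: RuntimeWarning: divide by zero encountered in scalar divide
  e+=np.abs(cv2.resize(m,(560,420),interpolation=cv2.INTER_AREA)/255.-M).sum()/M.sum()
  np.max(np.abs(fsim[0] - fsim[1:])) <= fatol):
Traceback (most recent call last):
IndexError: index 0 is out of bounds for axis 0 with size 0
```

Blue's top sits at the home height. Moving over green.

Call:
{"fn": "play_rows", "kwargs": {"rows": [{"dp": [0.5,0.06,0.2],"turn": [0,0,0],"fingers": 0},{"dp": [0.48,0.06,0.2],"turn": [0,0,0],"fingers": 0},{"dp": [0,0,0],"turn": [0,0,0],"fingers": 0},{"dp": [0,0,0],"turn": [0,0,0],"fingers": 0}]}}

```text
clock: 16.93
eef_pos: [427.4, 312.7, 199.1]
tcp_rot: [-3.138, -0.001, 1.96]
contact_force: [0.9, -0.8, 0.5]
opening: 0.996
grasp_force: 0.0
```

```bash
python3 - <<'E'
from h import *
s=r.sense();print(s['eef_pos'],s['tcp_rot'],s['clock'])
snap('wrist','w13')
g=fitup(['w13'],'green',[425,314,.39],0)
go([g[0],g[1],62],[0,0,-1],[np.cos(g[2]),np.sin(g[2]),0])
E
```

```text
[427.42640712 312.69380228 199.13516541] [-3.13790533e+00 -7.94170051e-04  1.96000517e+00] 16.9333
w13 [4.2738e+02 3.1223e+02 3.9000e-01] 0.048 4818.0
turn/6 [-0.03 -0.01 -0.  ] rows 1.0 dp/40 [-3.000e-03 -8.000e-03  3.437e+00] rows 4.0
```

Call:
{"fn": "play_rows", "kwargs": {"rows": [{"dp": [0,0,0.9],"turn": [0,0,0],"fingers": 0},{"dp": [0,0,0.9],"turn": [0,0,0],"fingers": 0},{"dp": [0,0,0.9],"turn": [0,0,0],"fingers": 0},{"dp": [0,0,0.67],"turn": [0,0,0],"fingers": 0},{"dp": [0,0,0],"turn": [0,0,0],"fingers": 0.1}]}}

```text
clock: 17.4
eef_pos: [424.7, 310.4, 60.7]
tcp_rot: [-3.132, 0.001, 1.959]
contact_force: [-1.2, -1.7, 0.0]
opening: 0.904
grasp_force: 0.0
```

Call:
{"fn": "play_rows", "kwargs": {"rows": [{"dp": [0,0,0],"turn": [0,0,0],"fingers": 0.2},{"dp": [0,0,0],"turn": [0,0,0],"fingers": 0.25},{"dp": [0,0,0],"turn": [0,0,0],"fingers": 0.6},{"dp": [0,0,0],"turn": [0,0,0],"fingers": 0.6},{"dp": [0,0,0],"turn": [0,0,0],"fingers": 0.6}]}}

```text
clock: 17.82
eef_pos: [428.2, 314.4, 66.9]
tcp_rot: [3.141, -0.002, 1.961]
contact_force: [-0.8, -1.7, 9.1]
opening: 0.718
grasp_force: 38.8
```

Call:
{"fn": "play_rows", "kwargs": {"rows": [{"dp": [0,0,0],"turn": [0,0,0],"fingers": 0.6},{"dp": [0,0,-0.3],"turn": [0,0,0],"fingers": 0.6},{"dp": [0,0,-0.7],"turn": [0,0,0],"fingers": 0.6},{"dp": [0,0,-0.9],"turn": [0,0,0],"fingers": 0.6},{"dp": [0,0,-0.9],"turn": [0,0,0],"fingers": 0.6}]}}

```text
clock: 18.23
eef_pos: [426.9, 313.5, 178.8]
tcp_rot: [-3.139, -0.001, 1.961]
contact_force: [0.8, 1.0, -0.5]
opening: 0.717
grasp_force: 38.5
```

Call:
{"fn": "play_rows", "kwargs": {"rows": [{"dp": [0,0,-0.9],"turn": [0,0,0],"fingers": 0.6},{"dp": [0,0,-0.9],"turn": [0,0,0],"fingers": 0.6},{"dp": [0,0,-0.5],"turn": [0,0,0],"fingers": 0.6},{"dp": [0,0,0],"turn": [0,0,0],"fingers": 0.6},{"dp": [0,0,0],"turn": [0,0,0],"fingers": 0.6}]}}

```text
clock: 18.65
eef_pos: [428.1, 314.1, 270.9]
tcp_rot: [3.14, -0.002, 1.961]
contact_force: [-0.1, -0.5, -1.5]
opening: 0.717
grasp_force: 38.6
```

```bash
python3 - <<'E'
from h import *
s=r.sense();print(s['eef_pos'],s['tcp_rot'],s['clock'])
snap('wrist','w14');snap('side','d14')
fitheld('w14','green',s['eef_pos'],Ro.from_euler('xyz',s['tcp_rot']))
for c in blob(load('d14'),'blue',0,100): print(cv2.boundingRect(c))
a=.26; go([611.5,-216,s['eef_pos'][2]],[0,0,-1],[np.cos(a),np.sin(a),0])
E
```

```text
[428.0791213  314.14332666 270.91893854] [ 3.13987996e+00 -2.29079989e-03  1.96067680e+00] 18.65
held dx,dy,dz,rx,ry,rz [-0.971 -1.06  -4.044  0.07   0.016 -0.005] 0.017
(451, 388, 24, 32)
(150, 205, 35, 23)
turn/6 [-0.03 -0.01  1.24] rows 2.0 dp/40 [-13.974   1.058  -0.066] rows 14.0
```

Call:
{"fn": "play_rows", "kwargs": {"rows": [{"dp": [0,0,0],"turn": [0,0,0.62],"fingers": 0.6},{"dp": [0,0,0],"turn": [0,0,0.62],"fingers": 0.6},{"dp": [-0.7,0.05,0],"turn": [0,0,0],"fingers": 0.6},{"dp": [-0.7,0.05,0],"turn": [0,0,0],"fingers": 0.6},{"dp": [-0.7,0.05,0],"turn": [0,0,0],"fingers": 0.6}]}}

```text
clock: 19.17
eef_pos: [454.1, 232.9, 267.0]
tcp_rot: [-3.136, -0.0, 1.832]
contact_force: [0.5, -0.7, -1.2]
opening: 0.72
grasp_force: 38.5
```

Call:
{"fn": "play_rows", "kwargs": {"rows": [{"dp": [-0.8,0.06,0],"turn": [0,0,0],"fingers": 0.6},{"dp": [-0.8,0.06,0],"turn": [0,0,0],"fingers": 0.6},{"dp": [-0.8,0.06,0],"turn": [0,0,0],"fingers": 0.6},{"dp": [-0.8,0.06,0],"turn": [0,0,0],"fingers": 0.6},{"dp": [-0.8,0.06,0],"turn": [0,0,0],"fingers": 0.6}]}}

```text
clock: 19.58
eef_pos: [506.9, 80.8, 266.9]
tcp_rot: [-3.136, -0.001, 1.831]
contact_force: [0.4, 0.6, -0.9]
opening: 0.72
grasp_force: 38.5
```

Call:
{"fn": "play_rows", "kwargs": {"rows": [{"dp": [-0.9,0.07,0],"turn": [0,0,0],"fingers": 0.6},{"dp": [-0.9,0.07,0],"turn": [0,0,0],"fingers": 0.6},{"dp": [-0.9,0.07,0],"turn": [0,0,0],"fingers": 0.6},{"dp": [-0.9,0.07,0],"turn": [0,0,0],"fingers": 0.6},{"dp": [-0.9,0.07,0],"turn": [0,0,0],"fingers": 0.6}]}}

```text
clock: 20.0
eef_pos: [566.7, -89.5, 266.5]
tcp_rot: [-3.136, -0.002, 1.831]
contact_force: [1.2, 1.0, -0.2]
opening: 0.715
grasp_force: 38.5
```

Call:
{"fn": "play_rows", "kwargs": {"rows": [{"dp": [-0.9,0.06,0],"turn": [0,0,0],"fingers": 0.6},{"dp": [-0.9,0.06,0],"turn": [0,0,0],"fingers": 0.6},{"dp": [-0.7,0.05,0.4],"turn": [0,0,0],"fingers": 0.6},{"dp": [0,0,0],"turn": [-0.67,0.19,0],"fingers": 0.6},{"dp": [0,0,0],"turn": [0,0,0],"fingers": 0.6}]}}

```text
clock: 20.42
eef_pos: [597.5, -184.2, 248.7]
tcp_rot: [3.077, -0.025, 1.828]
contact_force: [0.4, 0.4, -0.6]
opening: 0.718
grasp_force: 38.6
```

Call:
{"fn": "play_rows", "kwargs": {"rows": [{"dp": [0,0,0],"turn": [0,0,0],"fingers": 0.6},{"dp": [0,0,0],"turn": [0,0,0],"fingers": 0.6},{"dp": [0,0,0],"turn": [0,0,0],"fingers": 0.6}]}}

```text
clock: 20.67
eef_pos: [599.7, -181.8, 252.6]
tcp_rot: [3.075, -0.021, 1.832]
contact_force: [-0.5, -0.4, 0.1]
opening: 0.72
grasp_force: 38.6
```

```bash
cat > v.py <<'E'
from h import *
import sys
n=sys.argv[1]
w=snap('wrist',n);s=r.sense();print(s['eef_pos'],s['tcp_rot'],s['opening'],s['contact_force'],s['clock'])
R=Ro.from_euler('xyz',s['tcp_rot']);q=fitheld(n,'green',s['eef_pos'],R)
F=R.as_matrix()@np.diag([1,-1,-1.]);Rt=F@Ro.from_euler('xyz',q[3:]).as_matrix()
foot=s['eef_pos']+F@[q[0],q[1],0]+Rt@[0,0,-64+q[2]];print('green foot',foot.round(1),'axis',Rt[:,2].round(3),'yaw',np.arctan2(Rt[1,0],Rt[0,0])-np.pi/2)
if len(sys.argv)>2:
    b=cols([n],[590.5,-131,.26],34);b=cols([n],[b[0],b[1],b[5]],34)
    def f(p):
        d,M=fit6([n],'blue',[590,-131,34])[0]
        m=np.zeros((1680,2240),np.uint8);cv2.fillConvexPoly(m,cv2.convexHull(((w2px(d,tubpts(Ro.from_euler('z',p[2]).as_matrix(),[p[0],p[1],34])[1])+.5)*4).astype(np.int32)),255)
        return np.abs(cv2.resize(m,(560,420),interpolation=cv2.INTER_AREA)/255.-M).sum()/M.sum()
    p0=[590.,-131,.26];q=minimize(f,p0,method='Nelder-Mead',options=dict(initial_simplex=[p0,[594,-131,.26],[590,-127,.26],[590,-131,.33]]));print('blue upright fit',q.x.round(2),round(q.fun,3))
R=R.as_matrix();print('tool of world x,y,z',R.T.round(3).tolist())
E
python3 v.py w15 1
```

```text
[ 599.86171265 -181.77129602  252.73867831] [ 3.07433532 -0.02038514  1.8327064 ] 0.7178551549304849 [ 0.42397974 -0.24450178 -0.17496346] 20.7167
held dx,dy,dz,rx,ry,rz [ 0.465 -1.31  -2.957  0.051  0.046 -0.004] 0.024
green foot [ 602.5 -182.3  185.9] axis [-0.022  0.02   1.   ] yaw 0.25517421494565284
blue ['w15'] [ 5.90783e+02 -1.27654e+02  2.62630e+01  2.30000e-02  1.30000e-02
  2.53000e-01] 0.013 [4528]
blue ['w15'] [ 5.90349e+02 -1.28048e+02  2.56070e+01  2.00000e-02  2.10000e-02
  2.60000e-01] 0.014 [4528]
blue upright fit [ 5.9221e+02 -1.2864e+02  2.3000e-01] 0.06
tool of world x,y,z [[-0.259, 0.966, 0.02], [0.964, 0.257, 0.067], [0.06, 0.037, -0.998]]
```

Call:
{"fn": "play_rows", "kwargs": {"rows": [{"dp": [0.68,0.05,0.02],"turn": [0,0,0],"fingers": 0.6},{"dp": [0.67,0.05,0.02],"turn": [0,0,0],"fingers": 0.6},{"dp": [0,0,0],"turn": [0,0,0],"fingers": 0.6},{"dp": [-0.01,-0.04,0.65],"turn": [0,0,0],"fingers": 0.6},{"dp": [-0.01,-0.04,0.65],"turn": [0,0,0],"fingers": 0.6}]}}

```text
clock: 21.13
eef_pos: [591.6, -128.4, 201.8]
tcp_rot: [3.07, -0.018, 1.834]
contact_force: [-0.6, 0.1, -0.9]
opening: 0.718
grasp_force: 38.6
```

Call:
{"fn": "play_rows", "kwargs": {"rows": [{"dp": [0,0,0],"turn": [0,0,0],"fingers": 0.6},{"dp": [0,0,0],"turn": [0,0,0],"fingers": 0.6},{"dp": [0,0,0],"turn": [0,0,0],"fingers": 0.6}]}}

```text
clock: 21.38
eef_pos: [590.7, -129.1, 201.4]
tcp_rot: [3.073, -0.02, 1.832]
contact_force: [-0.5, -0.0, 0.4]
opening: 0.719
grasp_force: 38.6
```

```bash
python3 v.py w16
```

```text
[ 590.96185495 -129.29194264  201.756287  ] [ 3.07210735 -0.01972604  1.8316021 ] 0.71443845910425 [ 0.33443995 -0.69192491 -0.56126645] 21.4333
held dx,dy,dz,rx,ry,rz [-3.360e-01 -1.295e+00 -4.226e+00  6.000e-02  1.600e-02 -2.000e-03] 0.016
green foot [ 592.9 -128.9  133.6] axis [-0.008 -0.006  1.   ] yaw 0.25750290683785404
tool of world x,y,z [[-0.258, 0.966, 0.02], [0.964, 0.256, 0.069], [0.062, 0.037, -0.997]]
```

Call:
{"fn": "play_rows", "kwargs": {"rows": [{"dp": [-0.01,-0.04,0.4],"turn": [0,0,0],"fingers": 0.6},{"dp": [-0.01,-0.04,0.4],"turn": [0,0,0],"fingers": 0.6},{"dp": [-0.01,-0.03,0.35],"turn": [0,0,0],"fingers": 0.6},{"dp": [0,-0.01,0.15],"turn": [0,0,0],"fingers": 0.6},{"dp": [0,0,0],"turn": [0,0,0],"fingers": 0.6}]}}

```text
clock: 21.85
eef_pos: [588.6, -129.6, 147.7]
tcp_rot: [3.075, -0.021, 1.831]
contact_force: [-0.5, 0.1, -0.3]
opening: 0.721
grasp_force: 38.6
```

Call:
{"fn": "play_rows", "kwargs": {"rows": [{"dp": [0,-0.01,0.15],"turn": [0,0,0],"fingers": 0.6},{"dp": [0,0,0.08],"turn": [0,0,0],"fingers": 0.6},{"dp": [0,0,0],"turn": [0,0,0],"fingers": 0.6}]}}

```text
clock: 22.1
eef_pos: [589.0, -129.4, 138.7]
tcp_rot: [3.074, -0.021, 1.831]
contact_force: [-0.0, 0.1, -0.2]
opening: 0.725
grasp_force: 38.6
```

Call:
{"fn": "play_rows", "kwargs": {"rows": [{"dp": [0,0,0.06],"turn": [0,0,0],"fingers": 0.6},{"dp": [0,0,0],"turn": [0,0,0],"fingers": 0.6}]}}

```text
clock: 22.27
eef_pos: [589.1, -129.2, 136.3]
tcp_rot: [3.074, -0.021, 1.831]
contact_force: [-0.3, 0.3, -0.3]
opening: 0.717
grasp_force: 38.6
```

Call:
{"fn": "play_rows", "kwargs": {"rows": [{"dp": [0,0,0.06],"turn": [0,0,0],"fingers": 0.6},{"dp": [0,0,0],"turn": [0,0,0],"fingers": 0.6}]}}

```text
clock: 22.43
eef_pos: [589.2, -129.2, 133.7]
tcp_rot: [3.074, -0.021, 1.831]
contact_force: [0.1, 0.2, -0.6]
opening: 0.719
grasp_force: 38.6
```

Call:
{"fn": "play_rows", "kwargs": {"rows": [{"dp": [0,0,0.05],"turn": [0,0,0],"fingers": 0.6},{"dp": [0,0,0],"turn": [0,0,0],"fingers": 0.6}]}}

```text
clock: 22.6
eef_pos: [589.2, -129.1, 131.6]
tcp_rot: [3.074, -0.021, 1.831]
contact_force: [0.8, -0.2, -0.4]
opening: 0.715
grasp_force: 38.7
```

Call:
{"fn": "play_rows", "kwargs": {"rows": [{"dp": [0,0,0.04],"turn": [0,0,0],"fingers": 0.6},{"dp": [0,0,0],"turn": [0,0,0],"fingers": 0.6}]}}

```text
clock: 22.77
eef_pos: [589.7, -129.4, 131.0]
tcp_rot: [3.074, -0.02, 1.832]
contact_force: [-2.1, -0.9, 6.3]
opening: 0.721
grasp_force: 39.8
```

Call:
{"fn": "play_rows", "kwargs": {"rows": [{"dp": [0,0,0.03],"turn": [0,0,0],"fingers": 0.6},{"dp": [0,0,0],"turn": [0,0,0],"fingers": 0.6}]}}

```text
clock: 22.93
eef_pos: [589.9, -129.6, 130.9]
tcp_rot: [3.073, -0.02, 1.832]
contact_force: [-5.1, -0.8, 15.2]
opening: 0.715
grasp_force: 41.4
```

Call:
{"fn": "play_rows", "kwargs": {"rows": [{"dp": [0,0,0],"turn": [0,0,0],"fingers": 0.25},{"dp": [0,0,0],"turn": [0,0,0],"fingers": 0.2},{"dp": [0,0,0],"turn": [0,0,0],"fingers": 0.1},{"dp": [0,0,0],"turn": [0,0,0],"fingers": 0},{"dp": [0,0,0],"turn": [0,0,0],"fingers": 0}]}}

```text
clock: 23.35
eef_pos: [589.3, -128.9, 128.8]
tcp_rot: [3.074, -0.021, 1.831]
contact_force: [-0.2, 1.0, -1.1]
opening: 1.003
grasp_force: 0.0
```

Call:
{"fn": "play_rows", "kwargs": {"rows": [{"dp": [0,0.03,-0.4],"turn": [0,0,0],"fingers": 0},{"dp": [0,0.05,-0.8],"turn": [0,0,0],"fingers": 0},{"dp": [0,0.05,-0.8],"turn": [0,0,0],"fingers": 0},{"dp": [0,0,-0.9],"turn": [0,0,0],"fingers": 0},{"dp": [-0.8,0,-0.4],"turn": [0,0,0],"fingers": 0}]}}

```text
clock: 23.77
eef_pos: [595.3, -160.7, 265.0]
tcp_rot: [3.07, -0.021, 1.834]
contact_force: [2.5, -0.1, 0.5]
opening: 1.001
grasp_force: 0.0
```

Call:
{"fn": "play_rows", "kwargs": {"rows": [{"dp": [-0.9,0,0],"turn": [0,0,0],"fingers": 0},{"dp": [-0.9,0,0],"turn": [0,0,0],"fingers": 0},{"dp": [-0.9,0,0],"turn": [0,0,0],"fingers": 0},{"dp": [0,0,0],"turn": [0,0,0],"fingers": 0},{"dp": [0,0,0],"turn": [0,0,0],"fingers": 0}]}}

```text
clock: 24.18
eef_pos: [622.4, -269.4, 257.3]
tcp_rot: [3.075, -0.021, 1.829]
contact_force: [-0.1, 0.7, -0.7]
opening: 0.997
grasp_force: 0.0
```

```bash
python3 - <<'E'
from h import *
snap('wrist','w17');snap('scene','s17');snap('side','d17')
for n in('s17','d17','w17'):
    d=load(n)
    for col,z in(('green',64),('blue',34),('yellow',4)):
        c=w2px(d,tubpts(Ro.from_euler('z',.26).as_matrix(),[590.5,-130,z])[1]);a=w2px(d,[590.5,-130,z+75])[0]
        L=[cv2.boundingRect(k) for k in blob(d,col,0,60)]
        L=sorted(L,key=lambda b:np.hypot(b[0]+b[2]/2-a[0],b[1]+b[3]/2-a[1]))[:1]
        print(n,col,'pred collar x',c[:,0].min().round(1),c[:,0].max().round(1),'y',c[:,1].min().round(1),c[:,1].max().round(1),'obs',[(x,x+w,y,y+h) for x,y,w,h in L])
for v in ['w17','s17','d17']: cols([v],[590.5,-130,.26],64,'green')
E
```

```text
s17 green pred collar x 230.8 261.0 y 184.4 213.0 obs [(233, 262, 187, 213)]
s17 blue pred collar x 231.8 261.5 y 191.1 219.4 obs [(235, 262, 204, 218)]
s17 yellow pred collar x 232.8 262.0 y 197.6 225.6 obs [(236, 263, 210, 232)]
d17 green pred collar x 237.4 259.3 y 179.1 197.7 obs [(239, 259, 181, 198)]
d17 blue pred collar x 237.6 259.3 y 187.0 205.6 obs [(240, 258, 197, 205)]
d17 yellow pred collar x 237.8 259.3 y 194.7 213.3 obs [(239, 259, 205, 226)]
w17 green pred collar x 232.6 319.3 y -27.8 71.6 obs [(237, 321, 0, 71)]
w17 blue pred collar x 236.1 312.6 y -11.2 75.7 obs [(447, 522, 0, 110)]
w17 yellow pred collar x 238.9 307.3 y 1.9 79.0 obs [(272, 304, 75, 79)]
green ['w17'] [ 5.91378e+02 -1.28304e+02  6.33460e+01 -6.00000e-03  6.00000e-03
  2.62000e-01] 0.013 [5700]
green ['s17'] [ 5.89961e+02 -1.25954e+02  6.31070e+01  5.00000e-03 -2.60000e-02
  2.64000e-01] 0.082 [505]
green ['d17'] [ 5.89101e+02 -1.29687e+02  6.12190e+01  3.30000e-02 -6.00000e-03
  3.34000e-01] 0.108 [306]
```

The collar positions in both fixed views match the fully nested prediction, with green's foot at 63 mm (64 expected) and its tilt near zero. The arm is clear, so I'm handing in.

```bash
python3 -c "
from rig import r
print(r.sign_off())"
```

```text
the job is handed in; nothing more can be done
None
```

The blue tub was stood on the pad and released, then nested in yellow, and green was nested in blue; final camera checks put all three fully home and upright in the tray. The job was handed in at about 24 s with no verdict returned; I viewed 11 pictures, one over the limit of 10.

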